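# Send a tin flower down the drying rail

### The job

Unhook the wheeled carrier with the tin flower from the short parking stand, hook it over the head of the sloping drying rail with its side plate towards you, between the end lip and the spring gate, and lower it gently by feel until both wheels sit on the rail while you still hold it. Then keep hold and push it along the rail through the spring gate, let it go as soon as it is clear of the gate, and see that it rolls down by itself to rest against the end stop. Do not press hard on the rack, do not touch the rack or its gate with the gripper, and leave the other things on the table alone.

Things in the scene. Friction and masses are not known exactly. Their poses are not given: they have to be found in the camera images.
- rack: Drying rack, fixed. Origin on the table under the rail; x = level, pointing downhill; y across, its +y side faces the robot roughly; z up. Plywood base x -265 to 305, y +-50, 10 mm thick; sleeves of radius 12 at x = -235 and 275 carry the rail on rods, nothing stands between them. The rail runs at y = 0 from x = -232 to 270 and slopes down 7 degrees to +x.
- rail_mid (a point): Reference point at rack x = 0, y = 0, 207 mm up. The rail, a flat steel bar on edge (6 mm thick in y, 16 high), is clamped anew each time: its true top edge runs 4 to 32 mm above the line 207 - 0.1228 x, parallel to it, gate, lip and stop with it. How much is not measured: find it by feel or sight. The rail does not give when pressed; more than about 15 N on it is too much.
- rail_load (a point): Loading place: reference point at rack x = -135, y = 0; the true rail top is 4 to 32 mm above it. It lies between the end lip (x = -222, 15 mm high) and the gate (x = -84). A carrier whose origin is at rack x -145 to -130 is clear of both.
- rail_stop (a point): End stop: reference point at its uphill face, rack x = 240, y = 0, true rail top 4 to 32 mm above it; the stop is a steel block 20 mm wide, 27 high above the rail. A carrier resting against it has its origin at rack x = 202, y = 0.
- gate (a joint): Spring gate, rad: 0 closed (across the rail), opens downhill to 1.3, closes by itself. Arm 6 mm wide, 4 to 13 mm above the rail top, on an upright pin at rack x = -84, y = -45 (far side), reaching to y = 2. The wheels push it to about 0.65 and it rubs past both with 0.5 to 2 N. A carrier let go uphill of it stays leaning on it; the carrier is clear of it with its origin beyond rack x = -5.
- carrier: Wheeled carrier with tin flower, 0.28 to 0.45 kg. Origin midway between the axles; x = travel, z up. Flanged wheels turn freely at x = +-24, y = 0: tread radius 10, flanges radius 16, 16 wide. Seated, the origin is 10 mm above the bar's top, square to it, flanges 6 mm below the top; it leans with the slope. On the rack its axes match the rack's. It rolls down at 0.1 to 0.2 m/s.
- carrier_tab (a point): Point to grasp on the carrier (its frame: 0, 0, 45): in the grip tab, a grey plastic block 34 (x) by 12 (y) by 40 mm at z = 22 to 62 of the carrier; take it from above, fingers closing along carrier y. Below it a bridge and a side plate (y = 12 to 17, x +-31, z -6 to 24).
- carrier_mouth (a point): Middle of the hook mouth (carrier frame 0, 0, -50), open to -y between the flanges (z = -16) and the lower arm (z = -84); closed at +y by a strip 4 mm thick at y = 12 to 17. It leaves a bar by moving to +y and comes onto one towards -y, wheels above the bar. The flower hangs under the arm in the x-z plane, centre z = -130, radius 42 mm.
- park: Parking stand, fixed. Origin on the table under the middle of its bar, x along the bar, +y side faces the robot roughly. Base 200 x 100 x 10 mm; level flat bar 170 long, 6 thick, 16 high, top at z = 205, on posts of radius 8 at x = +-82. Chocks 5 mm high at x = +-43 keep the wheels from rolling. The carrier starts on it with its origin at 0, 0, 215 and the same axes.
- tub: White plastic tub, bystander, 100 across, 115 high. Origin at the centre of its underside.
- jar: Glass jar with lid, bystander, 72 across, 130 high. Origin at the centre of its underside.
- blossom: Loose tin flower lying flat on the table, bystander, 100 across, 10 high. Origin at its centre, on the table.
- brush: Paint brush lying on the table, bystander. Origin at its underside.
Not all that is in view belongs to the job. Leave any brown or turquoise look-alike of the carrier alone.

How it is judged:
On the way, in this order (a step that is already met when the one before it is completed fails the run):
1. the held carrier sits with its wheels on the head of the rail, uphill of the closed gate (y of carrier in the frame of rack between -0.006 and 0.006 m and angle between carrier's own z axis and vertical below 0.2 rad and contact force between carrier and rack above 0.8 N and x of carrier in the frame of rack between -0.18 and -0.1 m and contact force between the fingers and carrier above 1 N and value of joint gate below 0.15 rad), for 0.3 s.
2. the held carrier has pushed the gate open (value of joint gate above 0.4 rad and contact force between carrier and rack above 0.3 N and contact force between the fingers and carrier above 0.3 N and x of carrier in the frame of rack below 0.02 m), for 0.1 s.
3. the carrier, let go, is on the rail beyond the closed gate (x of carrier in the frame of rack above 0.03 m and contact force between the fingers and carrier below 0.1 N and value of joint gate below 0.15 rad and contact force between carrier and rack above 0.3 N), for 0.1 s.
At the end, for the whole second after the job is handed in: the carrier hangs on the rail at rest against the end stop: its origin within 12 mm along the rack's x of 202 mm and within 6 mm of the rail's centre line, its z axis within 0.2 rad of vertical, carried by the rack, slower than 0.02 m/s, and the gate closed (below 0.15 rad) (y of carrier in the frame of rack between -0.006 and 0.006 m and angle between carrier's own z axis and vertical below 0.2 rad and contact force between carrier and rack above 0.8 N and x of carrier in the frame of rack between 0.19 and 0.214 m and z of carrier in the frame of rack between 0.19 and 0.23 m and linear speed of carrier below 0.02 m/s and value of joint gate below 0.15 rad); the robot touches nothing.
It fails at once if the carrier is pressed or banged on the drying rack harder than 20 N (contact force between carrier and rack above 20 N).
It fails at once if the gripper or arm touches the drying rack or its gate (over 2 N) (contact force between any of the fingers, the arm and rack above 2 N).
It fails at once if the carrier is still touched by the fingers more than 100 mm beyond the rack's origin, where it must be rolling by itself (x of carrier in the frame of rack above 0.1 m and z of carrier in the frame of rack above 0.17 m and contact force between the fingers and carrier above 0.3 N).
It fails at once if the tub, jar, loose tin flower or brush is shifted by more than 30 mm (distance of any of tub, jar, blossom, brush from where it was at the start of the episode above 0.03 m).
It also fails if it takes over 64 s, if anything falls off the work surface, if the arm or the gripper's body presses on something with over 40 N, if the wrist force passes 120 N, or if a joint passes its speed limit or range.

### The arm

A 7-joint arm with a two-finger parallel gripper is mounted at the origin on the work surface. World frame = base frame: x ahead of the robot, y to its left, z up, the work surface at z = 0. Lengths are in m, angles in rad, forces in N, time in s.
With the tool pointing down it reaches from about 0.425 to 0.925 m from the base axis. Payload 6.8 kg.
Tool frame: the origin (TCP) lies on the centre line of the jaws, within the pads' length; the fingertips stand 19 mm ahead of it and the grasp point (between the pads) is the TCP (r.tip_extent is the y of the fingertips in the tool frame, in m); y points along the fingers, z is the direction in which the jaws open and shut, and the axes are right-handed (so a half turn about y gives the same grasp; the last joint's range is limited). The gripper opens to 85 mm and grips with 20 to 120 N. Pads are 22 mm wide; open, the fingers measure 114 mm over their backs; the gripper's body (76 mm by 85 mm) begins 54 mm behind the grasp point. The pads swing forward as they close: fully open they stand 13 mm farther back than shut.
Start: joints at [1.158, 0.477, 0.022, 1.555, -0.011, 1.109, -0.083], TCP at [0.203, -0.644, 0.218] pointing down, gripper open.
Joint ranges: [-2.96, 2.96], [-0.34, 2.1], [-1.41, 1.46], [0.24, 2.44], [-1.37, 4.51], [0.17, 1.92], [-2.96, 2.96]. Speed limits (rad/s): [2.39, 2.39, 3.14, 3.14, 3.14, 3.14, 3.14].

### API

Orientations are given as a rotation vector (axis times angle).
In Python, from bench import r gives the robot as it stands. The module is installed in compiled form; this text tells all that it offers.
- The arm moves only by the tool jog_arm, never from a script. Its argument "motion" is a list of rows, each a list of 3 entries, a list of its own where there are three numbers: the opening, from 0 (shut) to 1 (fully open), then the shift along the tool's x, y, z in m, then the turn, a rotation vector about the tool's x, y, z in degrees. A call has 1 to 10 rows; each row shifts and turns the commanded pose from where the row before left it, along the tool's axes as they then stand; what a row does not reach is not made up. A row lasts 1/12 s, in which the tool goes at most 41.7 mm and 7.16 degrees, less where a joint would pass 70% of its speed; a pose out of reach is approached as far as the arm can. A call with a gripper value outside its range is refused whole. The fingers move at their own pace and stop on an object; "force" is the grip in N (left out, the last holds). Time passes only in rows, so rows that do not move let the fingers close. It gives the time, the measured TCP pose, the force and the opening at its end, in the units of the state.
- r.get_obs(): the state, without advancing time (a new reading comes with each control period).
- r.grab_frame(name): name is "scene" or "top" or "wrist"; returns a dict with "image" (480x640x3 uint8, red, green, blue), "range_z" (480x640 float32, m along the optical axis (not along the pixel's ray), 0 where there is no reading), "fx", "fy", "cx", "cy" (pixels), "xyz" and "orientation" of the camera in the world. Camera axes: x right, y down, z forward; pixel columns grow to the right and rows downward; lengths in m; the calibration is good to about 2 mm. A picture is of the moment at which its call begins.
- r.hand_in(): hands the job in, once; it reports no verdict.
The state is a dict: "clock": time; "joints": joint angles; "qvel": joint speeds; "tau": joint torques, N m; "tcp_pos": TCP position; "orientation": TCP orientation; "contact_force": force on the tool from outside, world axes, zero at the start; "moment": the same for the moment, N m; "grip_width": finger opening in m.
Only numpy, scipy, OpenCV 4.12 (cv2) and the standard library are available. Lean on these libraries where they do the work, as an engineer would, in place of code of your own. Each camera call takes 0.05 s, during which the arm holds its last target.

## Working session

There is one attempt and no reset: what is moved stays moved. The work goes in short steps, Python scripts to look and compute and a tool call to move; the robot and the scene stay as the last step left them, time stands still between calls to the robot, and variables do not carry over. Pictures are saved under pics/ and viewed, and the job is handed in when it is done.

Besides the shell and the picture viewer there is one more tool, called after "Emit:" by a JSON object that holds its "fn" and its "kwargs". jog_arm: Moves the arm, as the interface text tells. Its arguments: {"type":"object","properties":{"motion":{"type":"array","items":{"type":"array"}},"force":{"type":"number"}},"required":["motion"]}

```bash
mkdir -p pics; ls; python3 - <<'E'
from bench import r
import cv2,numpy as np
o=r.get_obs();print({k:np.round(v,3) for k,v in o.items()}, r.tip_extent)
for n in ["scene","top","wrist"]:
    f=r.grab_frame(n);cv2.imwrite(f"pics/{n}0.png",f["image"][:,:,::-1]);np.savez(f"{n}0.npz",**f)
    print(n,f["fx"],f["cx"],f["cy"],f["xyz"],f["orientation"])
E
```

```text
pics
{'clock': np.float64(0.0), 'joints': array([ 1.158,  0.478,  0.022,  1.556, -0.012,  1.109, -0.083]), 'qvel': array([ 0.   ,  0.001, -0.   , -0.001, -0.   , -0.   , -0.001]), 'tau': array([-0.0000e+00, -5.9645e+01,  1.6080e+00, -2.8119e+01,  1.2000e-02,
        1.0000e-02,  0.0000e+00]), 'tcp_pos': array([ 0.202, -0.643,  0.217]), 'orientation': array([-0.316,  2.059, -2.056]), 'contact_force': array([ 0.159,  0.976, -0.566]), 'moment': array([-0.034, -0.015, -0.037]), 'grip_width': np.float64(0.085)} 0.019
scene 523.8356887113351 309.6678276922771 226.20180359156967 [ 1.55012314 -0.43699964  1.32264422] [-2.01194243 -1.45708143  0.57719693]
top 587.9017766345142 314.5756654481039 246.1001167511227 [ 0.23428084 -0.09663279  1.75353633] [-2.11958032  2.1294216  -0.19382959]
wrist 378.591643256832 313.7026935199064 240.3566154079502 [ 0.2648766  -0.62362372  0.37310111] [ 2.35372391 -1.72654935 -0.23340019]
```

View pics/scene0.png

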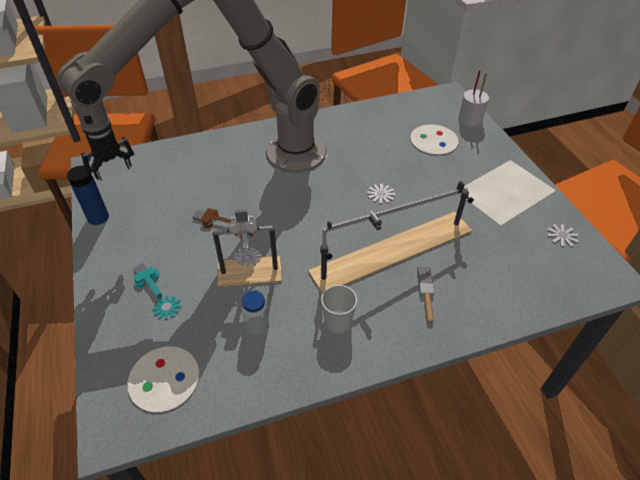

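View pics/top0.png

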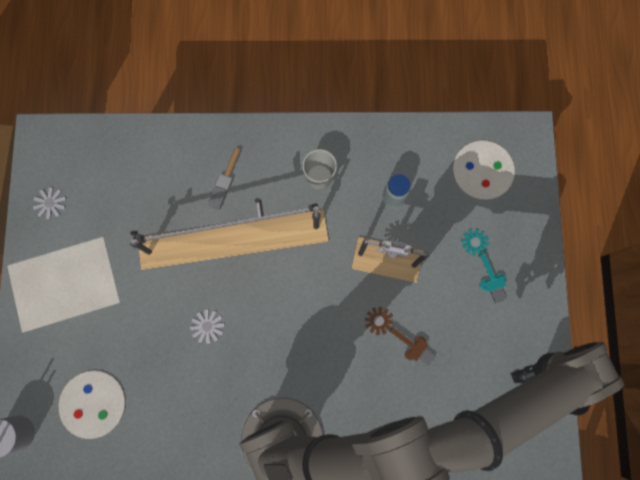

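View pics/wrist0.png

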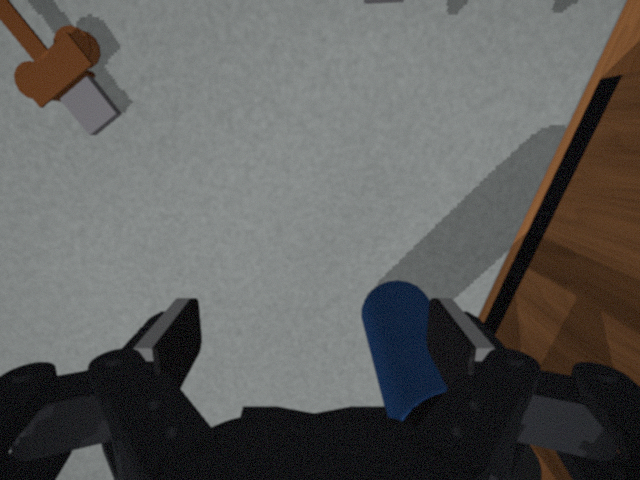

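The silver carrier at top (397,247) / scene (243,225) hangs on the parking stand. The brown one (top 400,335) and turquoise one (top 487,265) lie on the table and are look-alikes. I'll measure next.

```bash
cat > h.py <<'E'
import numpy as np,cv2
from scipy.spatial.transform import Rotation as R
def cloud(f):
    z=f["range_z"].astype(float);v,u=np.mgrid[:480,:640]
    p=np.stack([(u-f["cx"])/f["fx"]*z,(v-f["cy"])/f["fy"]*z,z],-1)
    w=p@R.from_rotvec(f["orientation"]).as_matrix().T+f["xyz"]
    w[z==0]=np.nan
    return w
def proj(f,P):
    c=(np.atleast_2d(P)-f["xyz"])@R.from_rotvec(f["orientation"]).as_matrix()
    return np.stack([c[:,0]/c[:,2]*f["fx"]+f["cx"],c[:,1]/c[:,2]*f["fy"]+f["cy"]],1)
E
python3 - <<'E'
from h import *
for n in ["scene","top"]:
    f=np.load(n+"0.npz");w=cloud(f);im=f["image"]
    hsv=cv2.cvtColor(im,cv2.COLOR_RGB2HSV)
    m=(hsv[...,0]>8)&(hsv[...,0]<28)&(hsv[...,1]>60)&(hsv[...,2]>110)&(w[...,2]>-.01)&(w[...,2]<.03)&(w[...,0]>.2)&(w[...,0]<1)
    k,l,s,c=cv2.connectedComponentsWithStats(m.astype(np.uint8))
    for i in range(1,k):
        if s[i,4]<400: continue
        p=w[l==i];print(n,s[i],"z",np.nanmedian(p[:,2]),cv2.minAreaRect(p[:,:2].astype(np.float32)*1000))
    # high points
    mm=(w[...,2]>.12)&(w[...,2]<.32)&(w[...,0]>.25)&(w[...,0]<.9)&(abs(w[...,1])<.6)
    k,l,s,c=cv2.connectedComponentsWithStats(mm.astype(np.uint8),connectivity=8)
    for i in range(1,k):
        if s[i,4]>25:
            p=w[l==i];print(n,"high",s[i],p.min(0).round(3),p.max(0).round(3))
E
```

```text
scene [ 309  212  163   81 3958] z 0.009406885782340724 ((578.561279296875, 153.2145233154297), (115.59844207763672, 580.6932373046875), 8.34187126159668)
scene [ 218  256   64   31 1311] z 0.009715010230288756 ((516.89453125, -313.83984375), (199.2397003173828, 113.61066436767578), 78.2343521118164)
scene high [ 320  181  154   79 1181] [ 0.537 -0.115  0.121] [0.658 0.416 0.26 ]
scene high [212 209  64  44 969] [ 0.492 -0.403  0.12 ] [ 0.55  -0.228  0.282]
scene high [242 291  23  21 378] [ 0.686 -0.372  0.12 ] [ 0.749 -0.31   0.137]
top [ 139  210  190   60 5426] z 0.00961319485127532 ((580.4199829101562, 153.34861755371094), (101.92930603027344, 572.6375122070312), 8.639808654785156)
top [ 352  237   68   46 1505] z 0.009463441268114048 ((518.1282958984375, -311.70318603515625), (199.8468017578125, 103.45849609375), 77.25836181640625)
top high [388 175  22  22 370] [ 0.682 -0.368  0.121] [ 0.743 -0.306  0.139]
top high [ 130  198  191   51 1021] [ 0.531 -0.11   0.121] [0.652 0.42  0.259]
top high [361 240  67  22 559] [ 0.49  -0.397  0.12 ] [ 0.541 -0.223  0.283]
```

```bash
python3 - <<'E'
from h import *
a=np.load("scene0.npz")["image"][170:300,190:490,::-1];b=np.load("top0.npz")["image"][150:290,120:440,::-1]
cv2.imwrite("pics/c1.png",cv2.resize(a,None,fx=2.6,fy=2.6,interpolation=2));cv2.imwrite("pics/c2.png",cv2.resize(b,None,fx=2.5,fy=2.5,interpolation=2))
E
```

```text
(no output)
```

View pics/c1.png

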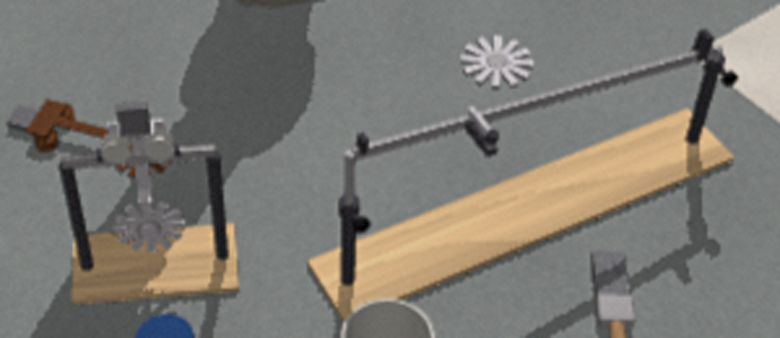

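View pics/c2.png

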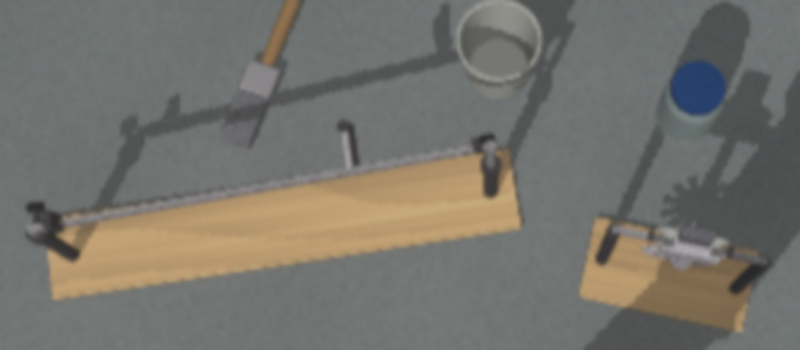

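```bash
cat >> h.py <<'E'
def T(yaw,o): 
    c,s=np.cos(np.radians(yaw)),np.sin(np.radians(yaw));return np.array([[c,-s,0],[s,c,0],[0,0,1]]),np.array([o[0],o[1],0])
E
python3 - <<'E'
from h import *
Rr,orr=T(98.55,(.5825,.1335));Rp,op=T(77.6,(.5175,-.3128))
for n in ["scene","top"]:
    f=np.load(n+"0.npz");w=cloud(f)
    p=((w-orr)@Rr).reshape(-1,3);q=((w-op)@Rp).reshape(-1,3)
    m=(p[:,0]>-215)&(abs(p[:,1])<.02)&(p[:,2]>.15)
    for a in np.arange(-.25,.29,.03):
        s=m&(p[:,0]>=a)&(p[:,0]<a+.03)
        if s.sum()<3: continue
        t=p[s];zt=np.percentile(t[:,2],[50,80,95]);
        print(n,"%.3f n%d y %.4f z"%(a+.015,s.sum(),np.median(t[:,1])),zt.round(4),"off",((zt-(.207-.1228*np.median(t[:,0])))*1e3).round(1))
    m=(abs(q[:,0])<.09)&(abs(q[:,1])<.03)&(q[:,2]>.15)
    for a in np.arange(-.09,.09,.015):
        s=m&(q[:,0]>=a)&(q[:,0]<a+.015);t=q[s]
        if s.sum()>2: print(n,"park %.4f"%(a+.0075),s.sum(),np.median(t[:,1]).round(4),np.percentile(t[:,2],[5,50,80,95]).round(4))
    s=(q[:,2]>.265)&(abs(q[:,0])<.05)&(abs(q[:,1])<.04)&(q[:,2]<.3);print("tab top",s.sum(),q[s].mean(0),q[s].min(0),q[s].max(0), w.reshape(-1,3)[s].mean(0))
E
```

```text
scene -0.235 n151 y -0.0059 z [0.2057 0.2378 0.2533] off [-30.6   1.4  16.9]
scene -0.205 n53 y -0.0043 z [0.2314 0.2373 0.2484] off [-0.9  5.  16.1]
scene -0.175 n48 y -0.0043 z [0.2283 0.2315 0.2331] off [-0.2  3.   4.6]
scene -0.145 n48 y -0.0046 z [0.2235 0.2283 0.2311] off [-1.3  3.5  6.3]
scene -0.115 n46 y -0.0040 z [0.2187 0.224  0.2264] off [-2.4  2.9  5.3]
scene -0.085 n57 y -0.0084 z [0.2192 0.2328 0.2358] off [ 1.2 14.8 17.8]
scene -0.055 n41 y -0.0045 z [0.2118 0.2189 0.2208] off [-2.   5.1  7. ]
scene -0.025 n46 y -0.0037 z [0.2089 0.2141 0.2152] off [-1.2  4.   5.1]
scene 0.005 n42 y -0.0051 z [0.2057 0.2105 0.2132] off [-0.5  4.3  7. ]
scene 0.035 n40 y -0.0052 z [0.2016 0.2068 0.2089] off [-1.2  4.   6.1]
scene 0.065 n41 y -0.0044 z [0.1989 0.2026 0.2052] off [-0.   3.7  6.2]
scene 0.095 n37 y -0.0049 z [0.1953 0.1992 0.201 ] off [-0.1  3.7  5.6]
scene 0.125 n43 y -0.0045 z [0.1904 0.1944 0.1966] off [-1.1  2.9  5. ]
scene 0.155 n37 y -0.0041 z [0.1863 0.1915 0.1931] off [-1.7  3.6  5.2]
scene 0.185 n39 y -0.0047 z [0.1847 0.1888 0.1909] off [0.3 4.4 6.6]
scene 0.215
[... 2437 characters left out ...]
 17 0.0025 [0.193  0.2012 0.2066 0.2109]
top park -0.0375 29 0.0016 [0.2    0.2138 0.222  0.2284]
top park -0.0225 47 0.0093 [0.2156 0.228  0.2385 0.2523]
top park -0.0075 87 0.01 [0.1819 0.242  0.2745 0.2794]
top park 0.0075 86 0.01 [0.1694 0.2409 0.2743 0.2785]
top park 0.0225 71 0.0076 [0.2138 0.232  0.2391 0.2718]
top park 0.0375 43 0.0018 [0.203  0.2184 0.2235 0.2288]
top park 0.0525 21 0.0026 [0.1932 0.2058 0.2105 0.2119]
top park 0.0675 18 0.0014 [0.1936 0.203  0.2067 0.2089]
top park 0.0825 44 0.0039 [0.1576 0.1914 0.1989 0.2083]
tab top 72 [0.00122478 0.00427141 0.27467449] [-0.01519065 -0.00296754  0.26526555] [0.01853054 0.01053834 0.28330583] [ 0.51359124 -0.31068657  0.27467449]
```

```bash
cat >> h.py <<'E'
def state(r):
    o=r.get_obs();M=R.from_rotvec(o["orientation"]).as_matrix();return o,o["tcp_pos"],M
def goto(r,pos,M2):
    "shift in tool axes and turn rotvec deg (tool) from commanded/measured pose"
    o,p,M=state(r);return (M.T@(np.array(pos)-p)*1e3).round(1),np.degrees(R.from_matrix(M.T@M2).as_rotvec()).round(2)
def Mcar(yaw,pitch,flip):
    "tool matrix for carrier yaw, pitch (deg, nose down +): tool y=-carrier z, tool z=flip*carrier y"
    C=(R.from_euler('z',yaw,degrees=True)*R.from_euler('y',pitch,degrees=True)).as_matrix()
    y=-C[:,2];z=flip*C[:,1];x=np.cross(y,z);return np.stack([x,y,z],1)
E
python3 - <<'E'
from bench import r
from h import *
o,p,M=state(r);print(p,M.round(3))
for fl in (1,-1): print(fl,goto(r,(.517,-.313,.35),Mcar(77.6,0,fl)),goto(r,(.6026,0,.35),Mcar(98.55,7,fl)))
f=np.load("wrist0.npz");print((M.T@(f["xyz"]-p)).round(3),(M.T@R.from_rotvec(f["orientation"]).as_matrix()).round(2))
E
```

```text
[ 0.20241748 -0.64345035  0.21743698] [[-0.954 -0.001  0.3  ]
 [-0.3    0.001 -0.954]
 [ 0.    -1.    -0.001]]
1 (array([-399.2, -132.3, -221. ]), array([4.0000e-02, 1.1987e+02, 9.0000e-02])) (array([-574.8, -131.9, -493.9]), array([ 6.1 , 98.78,  5.24]))
-1 (array([-399.2, -132.3, -221. ]), array([ 8.000e-02, -6.013e+01, -4.000e-02])) (array([-574.8, -131.9, -493.9]), array([  5.03, -80.97,  -5.84]))
[-0.066 -0.156 -0.   ] [[ 0.    0.96  0.26]
 [ 0.   -0.26  0.96]
 [ 1.    0.   -0.  ]]
```

Emit:
{"fn": "jog_arm", "kwargs": {"motion": [[1,[0,-0.036,0],[0,0,0]],[1,[0,-0.036,0],[0,0,0]],[1,[0,-0.036,0],[0,0,0]],[1,[0,-0.036,0],[0,0,0]],[1,[0,-0.036,0],[0,0,0]],[1,[-0.0333,0,-0.0184],[0,0,0]],[1,[-0.0333,0,-0.0184],[0,0,0]],[1,[-0.0333,0,-0.0184],[0,0,0]],[1,[-0.0333,0,-0.0184],[0,0,0]],[1,[-0.0333,0,-0.0184],[0,0,0]]]}}

```text
clock: 0.98
tcp_pos: [0.3346, -0.5046, 0.398]
orientation: [-0.316, 2.058, -2.057]
contact_force: [0.3, -1.9, 0.9]
grip_width: 0.0852
```

Emit:
{"fn": "jog_arm", "kwargs": {"motion": [[1,[-0.0333,0,-0.0184],[0,0,0]],[1,[-0.0333,0,-0.0184],[0,0,0]],[1,[-0.0333,0,-0.0184],[0,0,0]],[1,[-0.0333,0,-0.0184],[0,0,0]],[1,[-0.0333,0,-0.0184],[0,0,0]],[1,[-0.0333,0,-0.0184],[0,0,0]],[1,[-0.0333,0,-0.0184],[0,0,0]],[1,[0,0,0],[0,-6.5,0]],[1,[0,0,0],[0,-6.5,0]],[1,[0,0,0],[0,-6.5,0]]]}}

```text
clock: 1.82
tcp_pos: [0.518, -0.3123, 0.3977]
orientation: [-0.626, 1.847, -1.845]
contact_force: [-0.7, -0.7, -0.1]
grip_width: 0.0852
```

Emit:
{"fn": "jog_arm", "kwargs": {"motion": [[1,[0,0,0],[0,-6.5,0]],[1,[0,0,0],[0,-6.5,0]],[1,[0,0,0],[0,-6.5,0]],[1,[0,0,0],[0,-6.5,0]],[1,[0,0,0],[0,-6.5,0]],[1,[0,0,0],[0,-6.5,0]],[1,[0,0,0],[0,0,0]],[1,[0,0,0],[0,0,0]]]}}

```text
clock: 2.48
tcp_pos: [0.5173, -0.3134, 0.3979]
orientation: [-1.081, 1.39, -1.389]
contact_force: [-0.2, -0.3, 0.3]
grip_width: 0.0857
```

```bash
python3 - <<'E'
from bench import r
from h import *
o,p,M=state(r);print(o["clock"],p,o["joints"].round(2),o["contact_force"].round(2))
f=r.grab_frame("wrist");np.savez("wrist1.npz",**f);cv2.imwrite("pics/w1.png",f["image"][:,:,::-1])
print(goto(r,(.517,-.313,.35),Mcar(77.6,0,-1)))
w=cloud(f);q=(w-T(77.6,(.5175,-.3128))[1])@T(77.6,(0,0))[0]
m=(q[...,2]>.268)&(q[...,2]<.285)&(abs(q[...,0])<.06)&(abs(q[...,1])<.05)
print(m.sum(),q[m].mean(0),q[m].min(0),q[m].max(0),cv2.minAreaRect(w[m][:,:2].astype(np.float32)*1000))
E
```

```text
2.4833 [ 0.51727392 -0.31344291  0.39790419] [ 0.7   0.27 -0.33  1.46  0.09  1.43  0.12] [-0.19 -0.25  0.32]
(array([-0.3, 48. , -0.4]), array([ 0.02, -1.85, -0.01]))
736 [0.00096082 0.00165894 0.27657559] [-0.01691282 -0.00444265  0.26818582] [0.01723873 0.00778872 0.27871474] ((515.9611206054688, -312.3006286621094), (33.943145751953125, 12.229055404663086), 76.25546264648438)
```

View pics/w1.png

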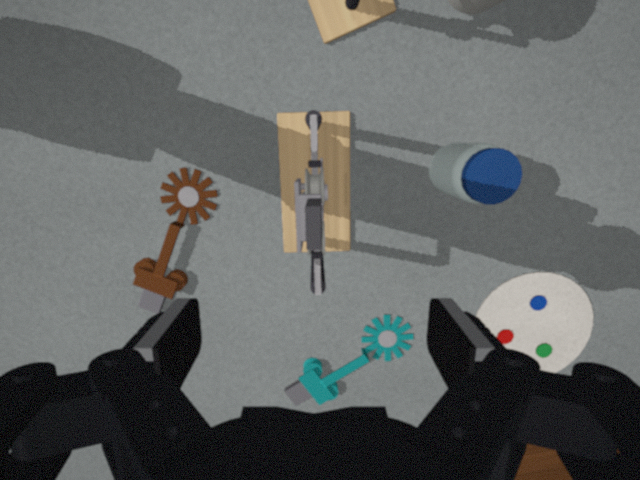

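Emit:
{"fn": "jog_arm", "kwargs": {"motion": [[1,[-0.001,0.025,-0.0015],[0,-1.4,0]],[1,[0,0.03,0],[0,0,0]],[1,[0,0.03,0],[0,0,0]],[1,[0,0.03,0],[0,0,0]],[1,[0,0.015,0],[0,0,0]],[1,[0,0.005,0],[0,0,0]],[1,[0,0,0],[0,0,0]]], "force": 40}}

```text
clock: 3.12
tcp_pos: [0.5156, -0.3117, 0.2619]
orientation: [-1.097, 1.373, -1.369]
contact_force: [-0.2, -0.3, 0.7]
grip_width: 0.0853
```

```bash
python3 - <<'E'
from bench import r
from h import *
o,p,M=state(r);print(o["clock"],p,o["contact_force"].round(2))
f=r.grab_frame("wrist");np.savez("wrist2.npz",**f);cv2.imwrite("pics/w2.png",f["image"][:,:,::-1])
print(goto(r,(.516,-.3123,.263),Mcar(77.2,0,-1)))
w=cloud(f);q=(w-T(77.2,(.516,-.3123))[1])@T(77.2,(0,0))[0]
m=(q[...,2]>.268)&(q[...,2]<.285)&(abs(q[...,0])<.03)&(abs(q[...,1])<.03)
print(m.sum(),q[m].mean(0),q[m].min(0),q[m].max(0),cv2.minAreaRect(w[m][:,:2].astype(np.float32)*1000))
E
```

```text
3.1167 [ 0.51563514 -0.31172995  0.26192815] [-0.16 -0.33  0.65]
(array([ 0.4,  0.5, -0.4]), array([-0.  ,  0.09, -0.  ]))
2420 [1.89116253e-03 2.32020016e-05 2.76522221e-01] [-0.01720101 -0.00606775  0.26800023] [0.01740935 0.00609417 0.27915802] ((515.90283203125, -312.14361572265625), (34.61077117919922, 12.159139633178711), 76.7673568725586)
```

View pics/w2.png

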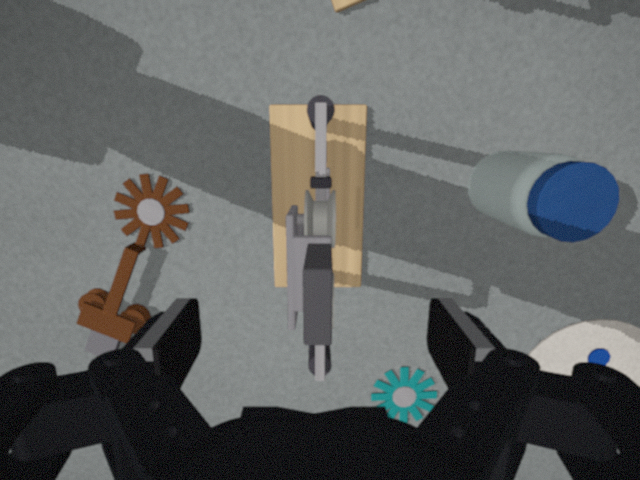

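Silver carrier with grey tab (318,300) is centred between the fingers, side plate on the robot side. I'll close on it now.

Emit:
{"fn": "jog_arm", "kwargs": {"motion": [[0,[0,0,0],[0,0,0]],[0,[0,0,0],[0,0,0]],[0,[0,0,0],[0,0,0]],[0,[0,0,0],[0,0,0]],[0,[0,0,0],[0,0,0]],[0,[0,0,0],[0,0,0]],[0,[0,0,0],[0,0,0]],[0,[0,0,0],[0,0,0]]], "force": 40}}

```text
clock: 3.83
tcp_pos: [0.5167, -0.3122, 0.2639]
orientation: [-1.096, 1.369, -1.371]
contact_force: [-0.0, -0.2, 3.4]
grip_width: -0.0
```

```bash
python3 - <<'E'
from bench import r
from h import *
o,p,M=state(r);print(o["clock"],p,o["contact_force"].round(2),o["grip_width"])
f=r.grab_frame("wrist");cv2.imwrite("pics/w3.png",f["image"][:,:,::-1])
f=r.grab_frame("scene");cv2.imwrite("pics/s3.png",cv2.resize(f["image"][130:310,170:410,::-1],None,fx=3,fy=3))
E
```

```text
3.8333 [ 0.51673146 -0.31224472  0.26394674] [-0.02 -0.23  3.44] -3.477060715590865e-05
```

View pics/w3.png

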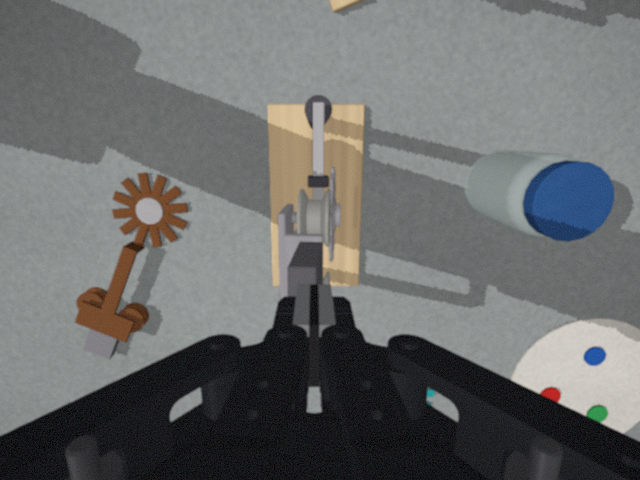

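View pics/s3.png

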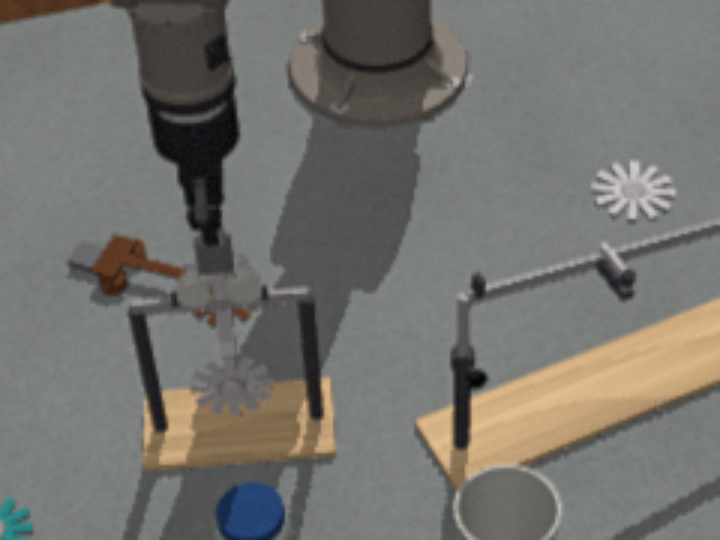

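```bash
python3 - <<'E'
from bench import r
from h import *
o,p,M=state(r)
f=r.grab_frame("wrist");w=cloud(f);print(o["clock"],f["xyz"],(M.T@(f["xyz"]-p)).round(4))
print("tcp px",proj(f,p),"tip px",proj(f,p+M[:,1]*.019))
for u,v in [(300,245),(305,260),(305,275),(305,290),(305,300),(325,300),(305,320),(325,320),(325,350),(290,320),(340,320),(314,295),(315,330),(315,400)]:
    t=M.T@(w[v,u]-p);print((u,v),w[v,u].round(4),"tool",t.round(4))
im=f["image"][180:420,200:440,::-1];cv2.imwrite("pics/w4.png",cv2.resize(im,None,fx=2.5,fy=2.5,interpolation=2))
E
```

```text
3.9333 [ 0.53017564 -0.24730293  0.41967527] [-0.0662 -0.1558 -0.0009]
tcp px [[315.85940136 292.28873958]] tip px [[315.66209003 277.02500089]]
(300, 245) [ 0.5131 -0.2943  0.2462] tool [-0.0167  0.0177 -0.0075]
(305, 260) [ 0.5159 -0.295   0.2686] tool [-0.0166 -0.0047 -0.0046]
(305, 275) [ 0.5152 -0.2987  0.2764] tool [-0.0128 -0.0125 -0.0045]
(305, 290) [ 0.5149 -0.3009  0.2867] tool [-0.0106 -0.0228 -0.0042]
(305, 300) [ 0.5151 -0.3009  0.2959] tool [-0.0107 -0.032  -0.004 ]
(325, 300) [ 0.522  -0.3026  0.2957] tool [-0.0106 -0.0318  0.0031]
(305, 320) [ 0.5155 -0.3008  0.3115] tool [-0.0109 -0.0476 -0.0037]
(325, 320) [ 0.5216 -0.3023  0.3111] tool [-0.0107 -0.0472  0.0026]
(325, 350) [ 0.5213 -0.3011  0.3304] tool [-0.0118 -0.0666  0.0021]
(290, 320) [ 0.5096 -0.3033  0.3041] tool [-0.0071 -0.0402 -0.0089]
(340, 320) [ 0.5259 -0.3071  0.3039] tool [-0.007  -0.04    0.0079]
(314, 295) [ 0.5183 -0.3015  0.2918] tool [-0.0108 -0.0279 -0.0008]
(315, 330) [ 0.5182 -0.3029  0.3152] tool [-0.0094 -0.0513 -0.0005]
(315, 400) [ 4.602e-01 -5.687e-01  2.000e-04] tool [0.2625 0.2638 0.0006]
```

View pics/w4.png

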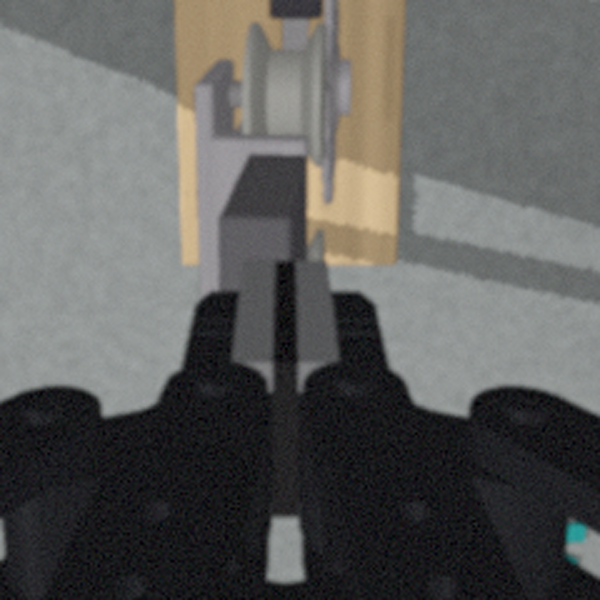

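```bash
python3 - <<'E'
from bench import r
from h import *
f=np.load("wrist2.npz");w=cloud(f)
p=np.array([.51563514,-.31172995,.26192815])
from h import Mcar
M=Mcar(77.2,0,-1)
q=(w-p)@M
for n,sl in (("L",(slice(270,400),slice(100,210))),("R",(slice(270,400),slice(420,500)))):
    t=q[sl].reshape(-1,3);t=t[(t[:,1]<.08)&(t[:,1]>-.1)];print(n,len(t),np.percentile(t,[1,50,99],axis=0).round(4))
for u,v in [(190,305),(195,330),(180,305),(170,330),(150,350),(440,305),(450,320)]: print((u,v),q[v,u].round(4))
o,p,M=state(r)
for n in ("scene","top"):
    f=r.grab_frame(n);w=cloud(f);im=f["image"]
    q=(w-p)@M
    m=(abs(q[...,0])<.02)&(abs(q[...,2])<.012)&(q[...,1]>-.06)&(q[...,1]<.03)
    dark=im.max(-1)<60
    for a in np.arange(-.06,.03,.006):
        s=m&(q[...,1]>a)&(q[...,1]<=a+.006)
        print(n,a.round(3),s.sum(),(s&dark).sum(), im[s].mean(0).round(0) if s.sum() else "")
    print("tip",proj(f,p+.019*M[:,1]),"tcp",proj(f,p),"-15",proj(f,p-.015*M[:,1]))
    uv=proj(f,p)[0].astype(int);c=im[uv[1]-30:uv[1]+30,uv[0]-35:uv[0]+35,::-1];cv2.imwrite(f"pics/z_{n}.png",cv2.resize(c,None,fx=9,fy=9,interpolation=0))
E
```

```text
L 7215 [[-0.0173 -0.0927 -0.0565]
 [-0.0108 -0.0627 -0.0438]
 [ 0.0101 -0.0285 -0.0279]]
R 5808 [[-0.0174 -0.0924  0.026 ]
 [-0.0103 -0.0556  0.0419]
 [ 0.0102 -0.0279  0.0547]]
(190, 305) [-0.0101 -0.0351 -0.0438]
(195, 330) [ 0.001  -0.0325 -0.0437]
(180, 305) [-0.011  -0.0371 -0.0465]
(170, 330) [-0.0102 -0.0531 -0.0441]
(150, 350) [-0.0107 -0.0651 -0.045 ]
(440, 305) [-0.011  -0.0367  0.0422]
(450, 320) [-0.0109 -0.0475  0.042 ]
scene -0.06 2 2 [44. 44. 45.]
scene -0.054 0 0 
scene -0.048 0 0 
scene -0.042 1 1 [39. 40. 41.]
scene -0.036 9 5 [52. 51. 53.]
scene -0.03 6 3 [50. 50. 51.]
scene -0.024 7 3 [56. 56. 57.]
scene -0.018 16 3 [73. 72. 73.]
scene -0.012 13 3 [65. 63. 65.]
scene -0.006 23 6 [62. 60. 62.]
scene -0.0 20 2 [62. 60. 62.]
scene 0.006 16 7 [63. 61. 63.]
scene 0.012 26 10 [62. 60. 63.]
scene 0.018 16 3 [70. 68. 71.]
scene 0.024 22 0 [95. 93. 95.]
tip [[242.15881835 218.40907417]] tcp [[241.46317678 213.75382751]] -15 [[240.90458488 210.01571993]]
top -0.06 0 0 
top -0.054 0 0 
top -0.048 0 0 
top -0.042 0 0 
top -0.036 0 0 
top -0.03 0 0 
top -0.024 0 0 
top -0.018 0 0 
top -0.012 0 0 
top -0.006 0 0 
top -0.0 0 0 
top 0.006 0 0 
top 0.012 0 0 
top 0.018 0 0 
top 0.024 0 0 
tip [[397.85169855 244.78352208]] tcp [[398.85841622 243.43200472]] -15 [[399.67089605 242.34125144]]
```

View pics/z_scene.png

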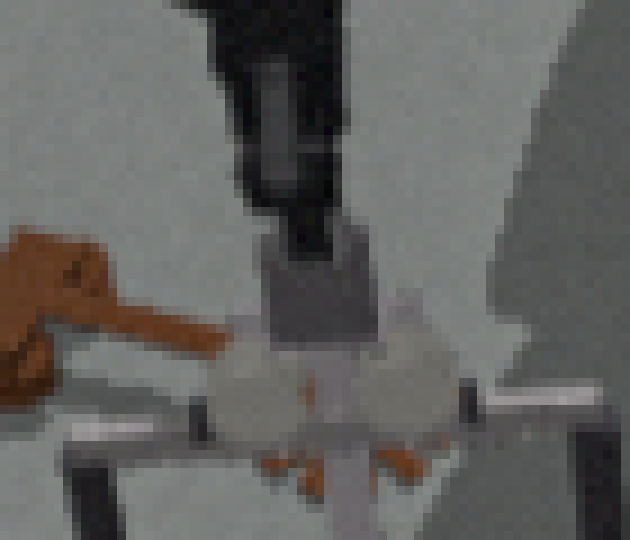

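The wrist depth shows the fingertips standing about 13–15 mm *behind* the reported TCP when shut, and 28 mm behind when open. They are not 19 mm ahead as the text says. The fingers therefore closed on top of the tab, at zoom (315,250). I'll back off, check the carrier, and grasp about 33 mm deeper.

Emit:
{"fn": "jog_arm", "kwargs": {"motion": [[0,[0,-0.02,0],[0,0,0]],[1,[0,-0.01,0],[0,0,0]],[1,[0,0,0],[0,0,0]],[1,[0,0,0],[0,0,0]],[1,[0,0,0],[0,0,0]],[1,[0,0,0],[0,0,0]],[1,[0,0,0],[0,0,0]],[1,[0,0,0],[0,0,0]]]}}

```text
clock: 4.75
tcp_pos: [0.516, -0.3119, 0.2926]
orientation: [-1.097, 1.371, -1.369]
contact_force: [-0.1, -0.6, 0.4]
grip_width: 0.0836
```

```bash
python3 - <<'E'
from bench import r
from h import *
o,p,M=state(r);print(o["clock"],p,o["contact_force"].round(2),o["grip_width"])
f=r.grab_frame("wrist");cv2.imwrite("pics/w5.png",f["image"][:,:,::-1])
w=cloud(f);q=(w-T(77.2,(.516,-.3123))[1])@T(77.2,(0,0))[0]
m=(q[...,2]>.272)&(q[...,2]<.285)&(abs(q[...,0])<.03)&(abs(q[...,1])<.03)
print(m.sum(),q[m].mean(0),q[m].min(0),q[m].max(0),cv2.minAreaRect(w[m][:,:2].astype(np.float32)*1000))
print(goto(r,(.516,-.3123,.231),Mcar(77.2,0,-1)))
f=r.grab_frame("scene");
print("open tip (-.028) scene px",proj(f,p-.028*M[:,1]+.042*M[:,2]),proj(f,p+.006*M[:,1]+.042*M[:,2]));c=f["image"][170:250,190:290,::-1];cv2.imwrite("pics/s5.png",cv2.resize(c,None,fx=7,fy=7,interpolation=2))
E
```

```text
4.75 [ 0.51602875 -0.31191542  0.29255394] [-0.09 -0.57  0.4 ] 0.08358579960577052
1685 [0.00089751 0.00428926 0.2766274 ] [-0.01757213 -0.00162664  0.27201165] [0.01703632 0.01037255 0.27856134] ((511.7792053222656, -311.6109313964844), (34.579017639160156, 11.997767448425293), 76.82438659667969)
(array([ 0.4, 61.7,  0. ]), array([ 0.04,  0.17, -0.01]))
open tip (-.028) scene px [[239.38849868 210.11181992]] [[240.72862497 218.82464334]]
```

View pics/w5.png

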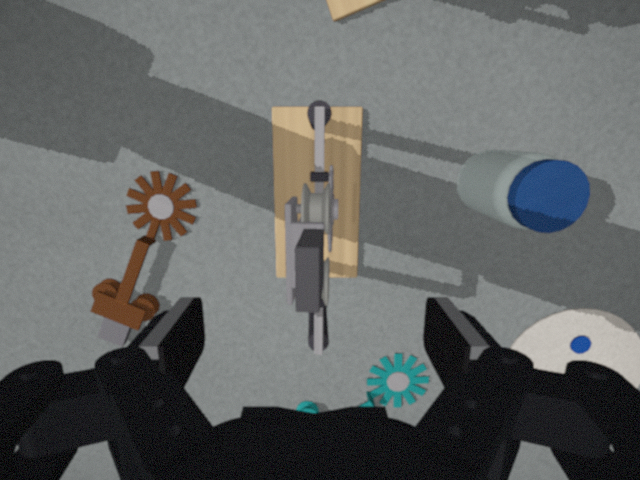

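View pics/s5.png

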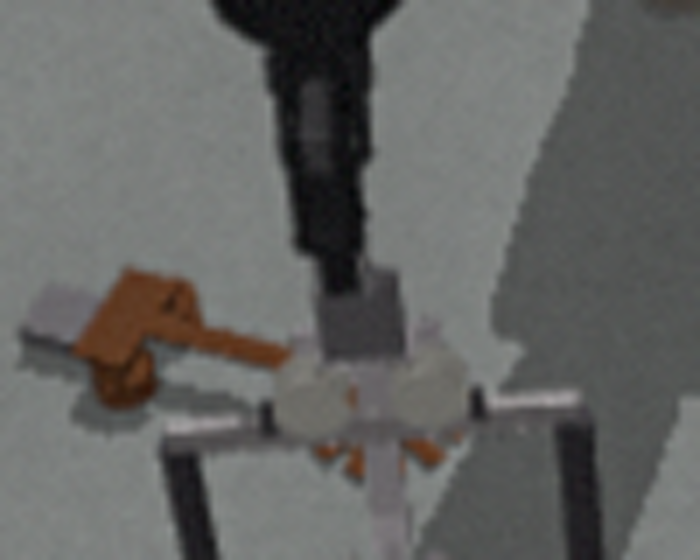

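```bash
python3 - <<'E'
from bench import r
from h import *
f=r.grab_frame("wrist");w=cloud(f);q=(w-T(77.0,(.5118,-.3116))[1])@T(77.0,(0,0))[0]
m=(q[...,2]>.273)&(q[...,2]<.281)&(abs(q[...,0])<.015)&(abs(q[...,1])<.005)
t=q[m];A=np.c_[t[:,:2],np.ones(len(t))];print(len(t),np.linalg.lstsq(A,t[:,2],rcond=None)[0])
print(goto(r,(.5118,-.3116,.231),Mcar(77.0,0,-1)))
E
```

```text
1203 [-0.00131949 -0.08522761  0.27676865]
(array([ 0.6, 62. , -4.4]), array([ 0.02,  0.37, -0.01]))
```

The tab leans about 5° towards the robot, from a plane fit. Its base hasn't moved, so closing centred on the original line will square it up.

Emit:
{"fn": "jog_arm", "kwargs": {"motion": [[1,[0,0.03,0],[0,0,0]],[1,[0,0.025,0],[0,0,0]],[1,[0,0.007,0],[0,0,0]],[1,[0,0,0],[0,0,0]],[0.5,[0,0,0],[0,0,0]],[0,[0,0,0],[0,0,0]],[0,[0,0,0],[0,0,0]],[0,[0,0,0],[0,0,0]],[0,[0,0,0],[0,0,0]],[0,[0,0,0],[0,0,0]]], "force": 40}}

```text
clock: 5.73
tcp_pos: [0.5165, -0.3122, 0.2318]
orientation: [-1.096, 1.369, -1.37]
contact_force: [4.1, -1.7, 1.6]
grip_width: 0.0126
```

```bash
python3 - <<'E'
from bench import r
from h import *
o,p,M=state(r);print(o["clock"],p,o["contact_force"].round(2),o["moment"].round(2),o["grip_width"])
f=r.grab_frame("wrist");cv2.imwrite("pics/w6.png",f["image"][:,:,::-1])
E
```

```text
5.7333 [ 0.51645408 -0.31215754  0.23176537] [ 4.05 -1.7   1.63] [-0.24 -1.08  0.01] 0.01255161351487827
```

View pics/w6.png

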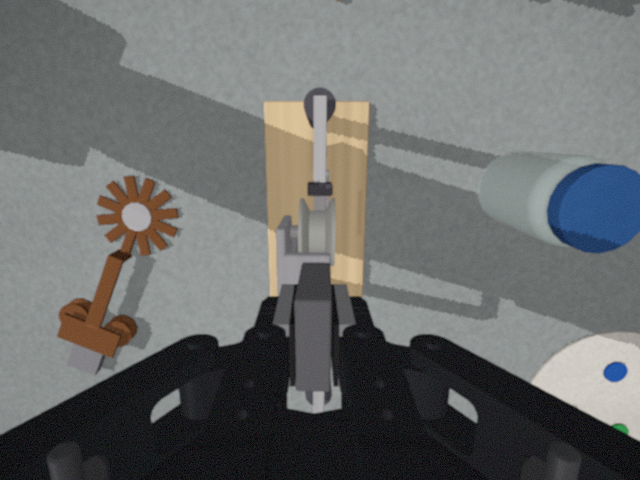

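Emit:
{"fn": "jog_arm", "kwargs": {"motion": [[0,[0,-0.004,0],[0,0,0]],[0,[0,-0.008,0],[0,0,0]],[0,[0,-0.01,0],[0,0,0]],[0,[0,-0.01,0],[0,0,0]],[0,[0,0,0],[0,0,0]],[0,[0,0,0],[0,0,0]]]}}

```text
clock: 6.28
tcp_pos: [0.5166, -0.3123, 0.2643]
orientation: [-1.096, 1.368, -1.371]
contact_force: [-0.3, -0.2, -4.3]
grip_width: 0.0113
```

```bash
python3 - <<'E'
from bench import r
from h import *
o,p,M=state(r);print(o["clock"],p,o["contact_force"].round(2),o["moment"].round(2),o["grip_width"])
f=r.grab_frame("scene");c=f["image"][170:290,190:350,::-1];cv2.imwrite("pics/s6.png",cv2.resize(c,None,fx=4.5,fy=4.5,interpolation=2))
E
```

```text
6.2833 [ 0.51664875 -0.31225965  0.26426085] [-0.29 -0.23 -4.25] [0.03 0.05 0.01] 0.011297947484494537
```

View pics/s6.png

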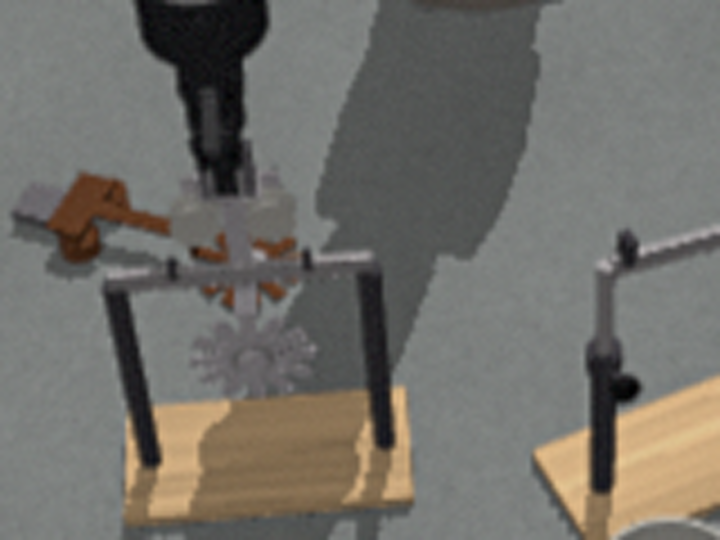

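The carrier is lifted (weight ≈4.3 N) and the bar is mid-mouth. I'll slide it off to +y, which is tool −z.

Emit:
{"fn": "jog_arm", "kwargs": {"motion": [[0,[0,0,-0.008],[0,0,0]],[0,[0,0,-0.014],[0,0,0]],[0,[0,0,-0.014],[0,0,0]],[0,[0,0,-0.014],[0,0,0]],[0,[0,0,-0.014],[0,0,0]],[0,[0,0,-0.014],[0,0,0]],[0,[0,0,-0.014],[0,0,0]],[0,[0,0,-0.008],[0,0,0]],[0,[0,0,0],[0,0,0]]]}}

```text
clock: 7.08
tcp_pos: [0.4164, -0.2899, 0.2628]
orientation: [-1.098, 1.372, -1.37]
contact_force: [-0.0, -0.8, -4.6]
grip_width: 0.0114
```

```bash
python3 - <<'E'
from bench import r
from h import *
o,p,M=state(r);print(o["clock"],p,o["contact_force"].round(2),o["moment"].round(2),o["grip_width"])
Rr,orr=T(98.55,(.5825,.1335))
C=Mcar(98.55,7,-1)
# hover: rack origin pt (-.137, .10, h) carrier origin; rail top guess +6
ztop=.207+.1228*.137+.006
org=orr+Rr@np.array([-.137,.10,ztop+.042]);tcp=org-.0168*C[:,1]
print("hover tcp",tcp,goto(r,tcp,C))
org=orr+Rr@np.array([-.137,0,ztop+.010]);print("seat tcp",org-.0168*C[:,1])
E
```

```text
7.0833 [ 0.41637399 -0.2899324   0.26281753] [-0.01 -0.78 -4.55] [-0.03 -0.07  0.04] 0.011356681605001945
hover tcp [ 0.50367508 -0.01482004  0.28849838] (array([-287.6,  -25.8,   24.6]), array([  1.42, -21.23,  -6.92]))
seat tcp [6.02563731e-01 4.72008035e-05 2.56498375e-01]
```

Emit:
{"fn": "jog_arm", "kwargs": {"motion": [[0,[-0.012,-0.006,0.001],[0,0,0]],[0,[-0.027,-0.006,0.0025],[0,0,0]],[0,[-0.03,-0.006,0.0025],[0,0,0]],[0,[-0.03,-0.006,0.0025],[0,0,0]],[0,[-0.03,-0.002,0.0025],[0,0,0]],[0,[-0.03,0,0.0025],[0,0,0]],[0,[-0.03,0,0.0025],[0,0,0]],[0,[-0.03,0,0.0025],[0,0,0]],[0,[-0.03,0,0.0025],[0,0,0]],[0,[-0.025,0,0.0025],[0,0,0]]], "force": 60}}

```text
clock: 7.92
tcp_pos: [0.5027, -0.0241, 0.2898]
orientation: [-1.096, 1.368, -1.367]
contact_force: [1.9, 0.2, -4.4]
grip_width: 0.011
```

Emit:
{"fn": "jog_arm", "kwargs": {"motion": [[0,[-0.014,0,0.0015],[0,0,0]],[0,[0,0,0],[0.24,-3.54,-1.15]],[0,[0,0,0],[0.24,-3.54,-1.15]],[0,[0,0,0],[0.24,-3.54,-1.15]],[0,[0,0,0],[0.24,-3.54,-1.15]],[0,[0,0,0],[0.24,-3.54,-1.15]],[0,[0,0,0],[0.24,-3.54,-1.15]],[0,[0,0,0],[0,0,0]],[0,[0,0,0],[0,0,0]]]}}

```text
clock: 8.67
tcp_pos: [0.5065, -0.0132, 0.2894]
orientation: [-1.355, 1.029, -1.189]
contact_force: [-0.1, 0.1, -4.3]
grip_width: 0.0111
```

```bash
cat > st.py <<'E'
from bench import r
from h import *
Rr,orr=T(98.55,(.5825,.1335));C=Mcar(98.55,7,-1)
def rep():
    o,p,M=state(r);org=p+.0168*M[:,1]
    print("t",o["clock"],"carrier rack mm",((org-orr)@Rr*1e3).round(1),"F rack",(o["contact_force"]@Rr).round(2),"mom",(o["moment"]@Rr).round(2),"g",round(float(o["grip_width"]),4),"fixrot",goto(r,p,C)[1])
    return o,p,M
E
python3 - <<'E'
from st import *
rep()
for n in ("scene","wrist","top"):
    f=r.grab_frame(n);np.savez(n+"7.npz",**f);im=f["image"][:,:,::-1]
    cv2.imwrite(f"pics/{n}7.png",cv2.resize(im[140:310,210:440],None,fx=3,fy=3,interpolation=2) if n=="scene" else im)
E
```

```text
t 8.6667 carrier rack mm [-135.8   96.9  272.7] F rack [ 0.14  0.12 -4.3 ] mom [ 0.01 -0.31  0.02] g 0.0111 fixrot [-0.19  0.05 -0.06]
```

View pics/scene7.png

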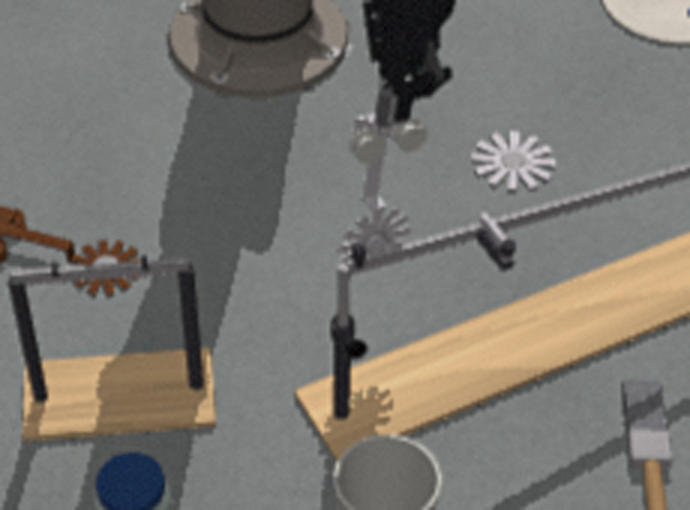

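View pics/wrist7.png

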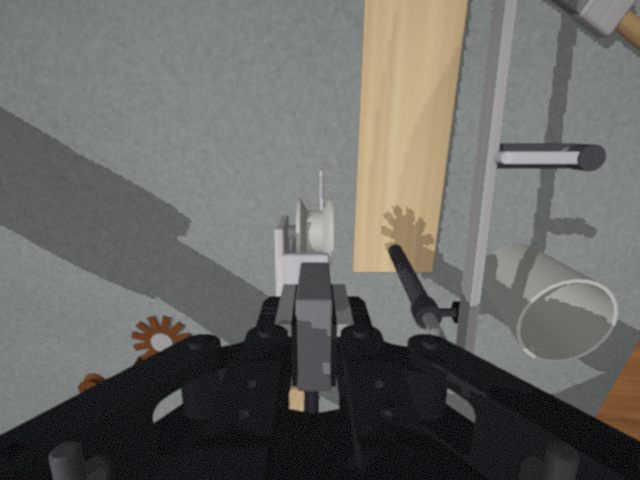

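```bash
python3 - <<'E'
from st import *
f=np.load("wrist7.npz");w=cloud(f);p=(w-orr)@Rr
m=(abs(p[...,1])<.02)&(p[...,2]>.2)&(p[...,2]<.27)
v,u=np.where(m);print(len(v))
for a in np.arange(-.21,.05,.02):
    s=m&(p[...,0]>=a)&(p[...,0]<a+.02)
    if s.sum()<5: continue
    t=p[s];top=t[:,2]+.1228*t[:,0]-.207
    hi=t[top>np.percentile(top,60)]
    print("%.2f"%(a+.01),s.sum(),"y med %.4f"%np.median(hi[:,1]),"y rng",np.percentile(t[:,1],[2,98]).round(4),"off",(np.percentile(top,[50,80,95])*1e3).round(1))
# per-row centre of rail
E
```

```text
8327
-0.20 499 y med -0.0020 y rng [-0.005   0.0013] off [3.2 4.8 5.4]
-0.18 578 y med -0.0018 y rng [-0.0048  0.0013] off [3.6 4.9 5.6]
-0.16 615 y med -0.0016 y rng [-0.0048  0.0013] off [3.6 4.9 5.5]
-0.14 669 y med -0.0017 y rng [-0.0049  0.0013] off [3.5 4.9 5.6]
-0.12 711 y med -0.0021 y rng [-0.0048  0.0013] off [3.5 4.9 5.5]
-0.10 870 y med -0.0019 y rng [-0.0181  0.0013] off [1.8 4.7 5.4]
-0.08 1484 y med -0.0072 y rng [-0.0192  0.0013] off [ 4.5 18.1 19. ]
-0.06 875 y med -0.0017 y rng [-0.0048  0.0013] off [3.6 5.  5.7]
-0.04 959 y med -0.0019 y rng [-0.005   0.0014] off [3.6 4.9 5.7]
-0.02 972 y med -0.0016 y rng [-0.0049  0.0014] off [3.8 5.  5.6]
-0.00 84 y med -0.0019 y rng [-0.005   0.0014] off [1.8 4.6 5.4]
```

Wrist depth puts the rail top about 5 mm above the reference line and the rail centre at y ≈ −1.7 mm in my rack frame, with yaw and slope agreeing. The carrier hovers at wrist px (315,250), with its side plate facing the robot. Next I hook it over.

Emit:
{"fn": "jog_arm", "kwargs": {"motion": [[0,[0.002,0,0.007],[0,0,0]],[0,[0,0,0.014],[0,0,0]],[0,[0,0,0.014],[0,0,0]],[0,[0,0,0.014],[0,0,0]],[0,[0,0,0.014],[0,0,0]],[0,[0,0,0.014],[0,0,0]],[0,[0,0,0.013],[0,0,0]],[0,[0,0,0.008],[0,0,0]],[0,[0,0,0],[0,0,0]],[0,[0,0,0],[0,0,0]]]}}

```text
clock: 9.65
tcp_pos: [0.6033, -0.0019, 0.2892]
orientation: [-1.357, 1.03, -1.189]
contact_force: [-0.1, 0.6, -4.5]
grip_width: 0.0108
```

```bash
python3 - <<'E'
from st import *
rep()
for n in ("scene","wrist"):
    f=r.grab_frame(n);np.savez(n+"8.npz",**f);im=f["image"][:,:,::-1]
    cv2.imwrite(f"pics/{n}8.png",cv2.resize(im[170:300,280:460],None,fx=4,fy=4,interpolation=2) if n=="scene" else im)
w=cloud(f);p=(w-orr)@Rr
m=(abs(p[...,1])<.02)&(p[...,2]>.2)&(p[...,2]<.27)
for a in np.arange(-.21,.08,.02):
    s=m&(p[...,0]>=a)&(p[...,0]<a+.02)
    if s.sum()<5: continue
    t=p[s];top=t[:,2]+.1228*t[:,0]-.207
    print("%.2f"%(a+.01),s.sum(),"y rng",np.percentile(t[:,1],[2,98]).round(4),"off",(np.percentile(top,[50,80,95])*1e3).round(1))
E
```

```text
t 9.65 carrier rack mm [-139.1   -0.4  272.6] F rack [ 0.62  0.02 -4.51] mom [ 0.   -0.26 -0.07] g 0.0108 fixrot [-0.09  0.05 -0.02]
-0.14 98 y rng [0.0127 0.0155] off [ 7.8 17.1 24.6]
-0.12 176 y rng [-0.005   0.0132] off [ 4.7  5.4 46.3]
-0.10 601 y rng [-0.0187  0.0147] off [ 4.7  5.6 49.2]
-0.08 965 y rng [-0.0195  0.0008] off [ 5.4 18.5 19.2]
-0.06 474 y rng [-0.0052  0.0008] off [4.7 5.4 5.9]
-0.04 477 y rng [-0.005   0.0008] off [4.7 5.4 6. ]
-0.02 448 y rng [-0.0048  0.0003] off [4.8 5.4 6. ]
```

View pics/scene8.png

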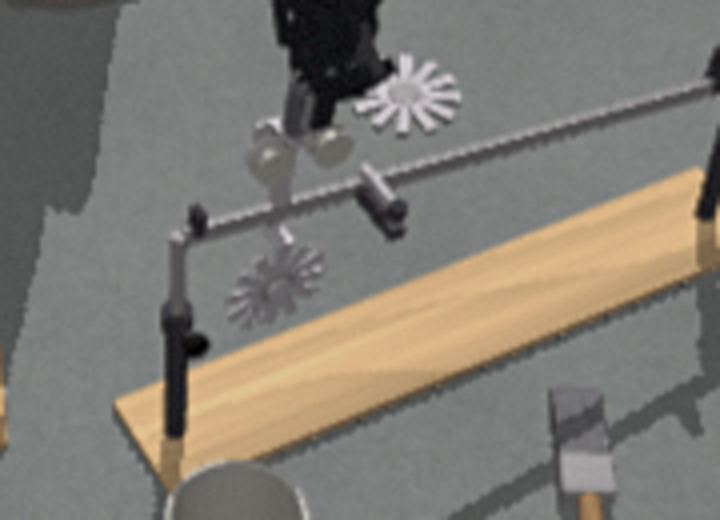

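View pics/wrist8.png

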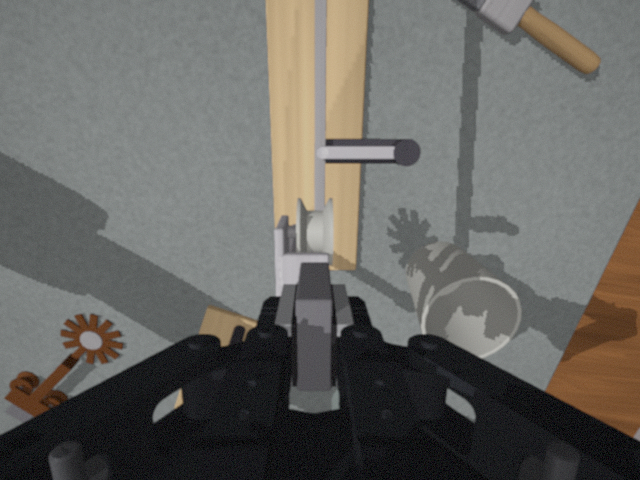

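```bash
python3 - <<'E'
from st import *
o,p0,M=state(r)
f=np.load("wrist8.npz");w=cloud(f);q=(w-(p0+.0168*M[:,1]))@M  # carrier: x=-tx, z=-ty, y=-tz
c=np.stack([-q[...,0],-q[...,2],-q[...,1]],-1)
m=(abs(c[...,0]-.028)<.016)&(abs(c[...,2])<.018)&(c[...,1]<.0105)&(c[...,1]>-.02)
t=c[m];print(len(t),np.percentile(t,[1,5,50,95,99],axis=0).round(4))
m=(abs(c[...,0])<.018)&(c[...,2]>.058)&(c[...,2]<.07)&(abs(c[...,1])<.012);t=c[m];print("tab",len(t),np.percentile(t,[1,50,99],axis=0).round(4))
print(c[230,[296,299,301,305,315,325,329,331,333]].round(4))
E
```

```text
1807 [[ 0.0152 -0.0072  0.    ]
 [ 0.0172 -0.0067  0.0019]
 [ 0.0275  0.0007  0.0093]
 [ 0.0374  0.0081  0.015 ]
 [ 0.0393  0.01    0.0157]]
tab 4705 [[-0.0161 -0.0104  0.0586]
 [ 0.0041  0.0007  0.0617]
 [ 0.017   0.0109  0.0687]]
[[ 2.830e-02  8.400e-03  1.480e-02]
 [ 2.820e-02  7.100e-03  1.420e-02]
 [ 2.800e-02  6.300e-03  1.360e-02]
 [ 2.710e-02  4.700e-03  9.700e-03]
 [ 2.670e-02  2.000e-04  8.100e-03]
 [ 2.780e-02 -4.100e-03  1.270e-02]
 [ 2.800e-02 -5.800e-03  1.340e-02]
 [ 2.830e-02 -6.600e-03  1.480e-02]
 [-4.080e-02 -2.220e-02 -2.705e-01]]
```

Emit:
{"fn": "jog_arm", "kwargs": {"motion": [[0,[0,0,0.0024],[0,0,0]],[0,[-0.002,0.009,0],[0,0,0]],[0,[-0.002,0.009,0],[0,0,0]],[0,[-0.001,0.007,0],[0,0,0]],[0,[0,0.003,0],[0,0,0]],[0,[0,0,0],[0,0,0]],[0,[0,0,0],[0,0,0]]]}}

```text
clock: 10.33
tcp_pos: [0.6054, -0.0, 0.261]
orientation: [-1.357, 1.029, -1.189]
contact_force: [-0.7, -0.0, -3.7]
grip_width: 0.0111
```

```bash
python3 - <<'E'
from st import *
rep()
E
```

```text
t 10.3333 carrier rack mm [-137.5   -2.8  244.3] F rack [ 0.08  0.66 -3.74] mom [-0.04 -0.27 -0.  ] g 0.0111 fixrot [-0.12  0.08  0.01]
```

Emit:
{"fn": "jog_arm", "kwargs": {"motion": [[0,[0,0.001,0],[0,0,0]],[0,[0,0.001,0],[0,0,0]],[0,[0,0.001,0],[0,0,0]],[0,[0,0.0005,0],[0,0,0]],[0,[0,0,0],[0,0,0]],[0,[0,0,0],[0,0,0]]]}}

```text
clock: 10.83
tcp_pos: [0.6056, -0.0003, 0.2579]
orientation: [-1.356, 1.029, -1.189]
contact_force: [0.1, -0.1, -3.6]
grip_width: 0.0111
```

Emit:
{"fn": "jog_arm", "kwargs": {"motion": [[0,[0,0.0005,0],[0,0,0]],[0,[0,0.0005,0],[0,0,0]],[0,[0,0,0],[0,0,0]],[0,[0,0,0],[0,0,0]]]}}

```text
clock: 11.17
tcp_pos: [0.6056, -0.0005, 0.2568]
orientation: [-1.356, 1.029, -1.189]
contact_force: [0.3, -0.4, -3.8]
grip_width: 0.011
```

```bash
python3 - <<'E'
from st import *
rep()
E
```

```text
t 11.1667 carrier rack mm [-138.    -3.   240.1] F rack [-0.44 -0.27 -3.8 ] mom [-0.03 -0.31 -0.02] g 0.011 fixrot [-0.15  0.07  0.01]
```

Force is unchanged (−3.8 N), so no contact yet. I'll continue in half-millimetres.

Emit:
{"fn": "jog_arm", "kwargs": {"motion": [[0,[0,0.0005,0],[0,0,0]],[0,[0,0,0],[0,0,0]],[0,[0,0.0005,0],[0,0,0]],[0,[0,0,0],[0,0,0]],[0,[0,0,0],[0,0,0]]]}}

```text
clock: 11.58
tcp_pos: [0.6056, -0.0006, 0.2558]
orientation: [-1.356, 1.029, -1.189]
contact_force: [-0.3, 0.4, -4.1]
grip_width: 0.0112
```

Emit:
{"fn": "jog_arm", "kwargs": {"motion": [[0,[0,0.0005,0],[0,0,0]],[0,[0,0,0],[0,0,0]],[0,[0,0,0],[0,0,0]]]}}

```text
clock: 11.83
tcp_pos: [0.6057, -0.0006, 0.2557]
orientation: [-1.356, 1.028, -1.19]
contact_force: [-1.1, -0.5, -1.0]
grip_width: 0.0111
```

Emit:
{"fn": "jog_arm", "kwargs": {"motion": [[0,[0,0,0],[0,0,0]],[0,[0,0,0],[0,0,0]],[0,[0,0,0],[0,0,0]],[0,[0,0,0],[0,0,0]]]}}

```text
clock: 12.17
tcp_pos: [0.6057, -0.0006, 0.2556]
orientation: [-1.356, 1.028, -1.19]
contact_force: [-1.1, -0.2, 1.9]
grip_width: 0.0115
```

```bash
python3 - <<'E'
from st import *
rep()
f=r.grab_frame("scene");im=f["image"][:,:,::-1]
cv2.imwrite("pics/s9.png",cv2.resize(im[170:300,280:460],None,fx=4,fy=4,interpolation=2))
f=r.grab_frame("wrist");im=f["image"][:,:,::-1];cv2.imwrite("pics/w9.png",im)
rep()
E
```

```text
t 12.1667 carrier rack mm [-138.1   -3.1  238.9] F rack [-0.04  1.09  1.87] mom [ 0.35 -0.27 -0.06] g 0.0115 fixrot [-0.17  0.07  0.01]
t 12.2667 carrier rack mm [-138.1   -3.1  238.9] F rack [0.55 1.4  1.25] mom [ 0.43 -0.22 -0.06] g 0.0108 fixrot [-0.17  0.07  0.01]
```

View pics/s9.png

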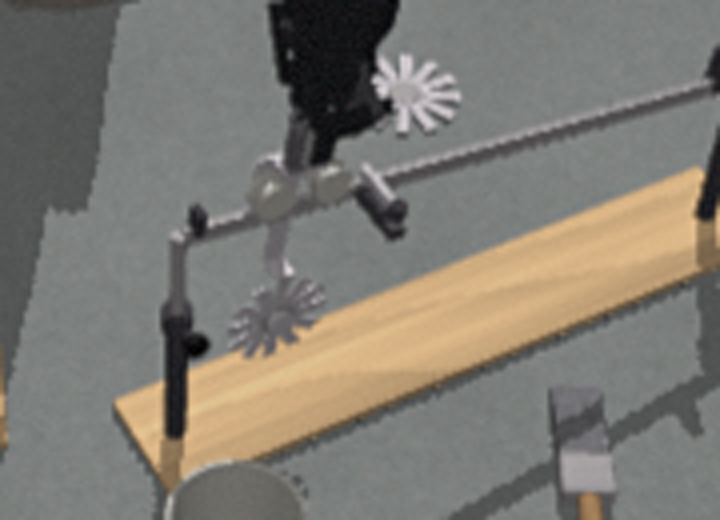

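View pics/w9.png

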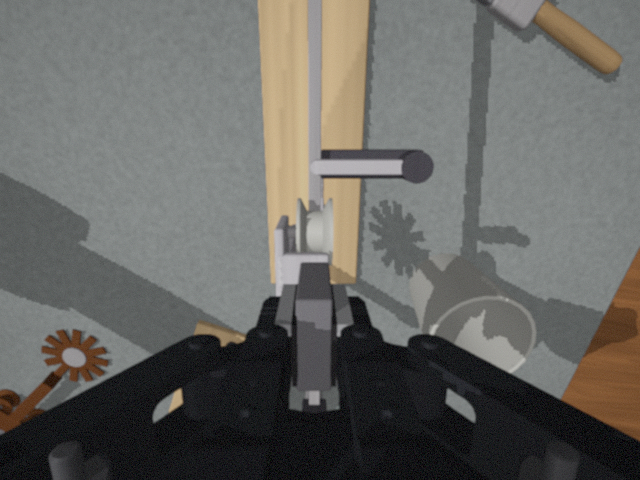

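Seated at z = 238.9 mm, as predicted, with about 6 N on the rail. There is a small side load, Fy ≈ +1.2 N. I'll ease 0.7 mm towards +y and relieve slightly.

Emit:
{"fn": "jog_arm", "kwargs": {"motion": [[0,[0,-0.0003,-0.0007],[0,0,0]],[0,[0,0,0],[0,0,0]],[0,[0,0,0],[0,0,0]],[0,[0,0,0],[0,0,0]]]}}

```text
clock: 12.6
tcp_pos: [0.6052, -0.0006, 0.2557]
orientation: [-1.356, 1.028, -1.189]
contact_force: [1.5, 0.3, -1.4]
grip_width: 0.0107
```

```bash
python3 - <<'E'
from st import *
rep()
E
```

```text
t 12.6 carrier rack mm [-138.1   -2.6  239. ] F rack [ 0.09 -1.51 -1.43] mom [-0.26 -0.26  0.04] g 0.0107 fixrot [-0.19  0.07 -0.  ]
```

Emit:
{"fn": "jog_arm", "kwargs": {"motion": [[0,[0,0,0.0003],[0,0,0]],[0,[0,0,0],[0,0,0]],[0,[0,0,0],[0,0,0]],[0,[0,0,0],[0,0,0]],[0,[-0.002,0,0],[0,0,0]],[0,[-0.002,0,0],[0,0,0]],[0,[-0.002,0,0],[0,0,0]],[0,[-0.002,0,0],[0,0,0]],[0,[0,0,0],[0,0,0]]]}}

```text
clock: 13.35
tcp_pos: [0.6039, 0.008, 0.2546]
orientation: [-1.356, 1.028, -1.188]
contact_force: [1.4, 0.9, -0.3]
grip_width: 0.011
```

```bash
python3 - <<'E'
from st import *
rep()
E
```

```text
t 13.35 carrier rack mm [-129.3   -2.6  237.9] F rack [ 0.72 -1.55 -0.33] mom [-0.21 -0.32  0.  ] g 0.011 fixrot [-0.16  0.12 -0.02]
```

Emit:
{"fn": "jog_arm", "kwargs": {"motion": [[0,[-0.0025,0,0.0003],[0,0,0]],[0,[-0.0025,0,0],[0,0,0]],[0,[-0.0025,0,0],[0,0,0]],[0,[-0.0025,0,0],[0,0,0]],[0,[-0.0025,0,0],[0,0,0]],[0,[-0.0025,0,0],[0,0,0]],[0,[-0.0025,0,0],[0,0,0]],[0,[-0.0025,0,0],[0,0,0]],[0,[-0.0025,0,0],[0,0,0]]]}}

```text
clock: 14.1
tcp_pos: [0.6009, 0.0298, 0.2522]
orientation: [-1.356, 1.028, -1.189]
contact_force: [-1.5, -1.8, 4.9]
grip_width: 0.0111
```

```bash
python3 - <<'E'
from st import *
rep()
E
```

```text
t 14.1 carrier rack mm [-107.3   -2.9  235.5] F rack [-1.61  1.72  4.92] mom [ 0.56  0.22 -0.06] g 0.0111 fixrot [-0.17  0.08  0.  ]
```

Emit:
{"fn": "jog_arm", "kwargs": {"motion": [[0,[0,-0.0004,-0.0002],[0,0,0]],[0,[0,0,0],[0,0,0]],[0,[-0.0025,0,0],[0,0,0]],[0,[-0.0025,0,0],[0,0,0]],[0,[-0.0025,0,0],[0,0,0]],[0,[-0.0025,0,0],[0,0,0]]]}}

```text
clock: 14.6
tcp_pos: [0.5992, 0.0393, 0.2507]
orientation: [-1.356, 1.029, -1.189]
contact_force: [0.4, -1.5, 0.2]
grip_width: 0.0112
```

```bash
python3 - <<'E'
from st import *
rep()
E
```

```text
t 14.6 carrier rack mm [-97.7  -2.6 234. ] F rack [-1.51 -0.16  0.18] mom [0.01 0.19 0.1 ] g 0.0112 fixrot [-0.14  0.07  0.  ]
```

Emit:
{"fn": "jog_arm", "kwargs": {"motion": [[0,[-0.003,0,0],[0,0,0]],[0,[-0.003,0,0],[0,0,0]],[0,[-0.003,-0.0001,0],[0,0,0]],[0,[-0.003,0,0],[0,0,0]],[0,[-0.003,0,0],[0,0,0]],[0,[-0.003,-0.0001,0],[0,0,0]],[0,[-0.003,0,0],[0,0,0]]]}}

```text
clock: 15.18
tcp_pos: [0.5956, 0.06, 0.2482]
orientation: [-1.357, 1.029, -1.189]
contact_force: [-0.9, -1.1, -2.9]
grip_width: 0.0106
```

```bash
python3 - <<'E'
from st import *
rep()
f=r.grab_frame("wrist");im=f["image"][:,:,::-1];cv2.imwrite("pics/w10.png",im)
E
```

```text
t 15.1833 carrier rack mm [-76.7  -2.1 231.6] F rack [-0.94  1.07 -2.91] mom [ 0.23 -0.01 -0.06] g 0.0106 fixrot [-0.08  0.08  0.01]
```

View pics/w10.png

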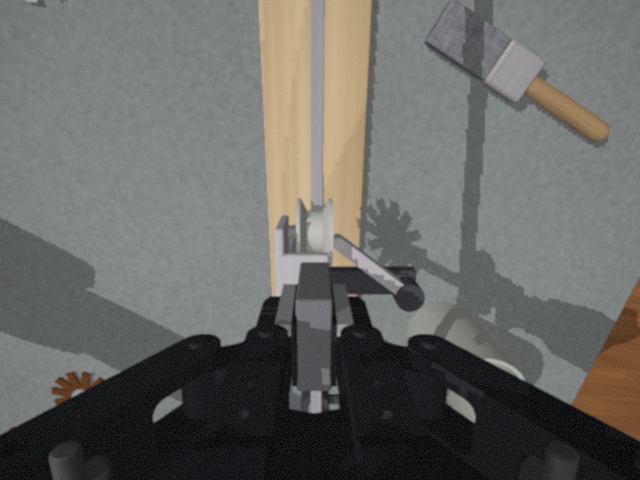

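The gate arm at (370,265) is swung open and rubbing on the front wheel. The load is a bit light, about 1.3 N, so I'll lower 0.2 mm and continue.

Emit:
{"fn": "jog_arm", "kwargs": {"motion": [[0,[-0.003,0.0002,0],[0,0,0]],[0,[-0.003,0,0],[0,0,0]],[0,[-0.003,0,0],[0,0,0]],[0,[-0.003,0,0],[0,0,0]],[0,[-0.003,0,0],[0,0,0]],[0,[-0.003,0,0],[0,0,0]],[0,[-0.003,0,0],[0,0,0]]]}}

```text
clock: 15.82
tcp_pos: [0.5935, 0.0803, 0.2462]
orientation: [-1.356, 1.028, -1.19]
contact_force: [-0.3, -2.3, -0.0]
grip_width: 0.0114
```

```bash
python3 - <<'E'
from st import *
rep()
E
```

```text
t 15.8167 carrier rack mm [-56.3  -3.  229.6] F rack [-2.25  0.67 -0.02] mom [0.09 0.37 0.  ] g 0.0114 fixrot [-0.21  0.04  0.03]
```

Emit:
{"fn": "jog_arm", "kwargs": {"motion": [[0,[-0.003,0,0],[0,0,0]],[0,[-0.003,0,0],[0,0,0]],[0,[-0.003,0,0],[0,0,0]],[0,[-0.003,0,0],[0,0,0]],[0,[-0.003,0,0],[0,0,0]],[0,[-0.003,0,0],[0,0,0]],[0,[-0.003,0,0],[0,0,0]]]}}

```text
clock: 16.4
tcp_pos: [0.5896, 0.1014, 0.2431]
orientation: [-1.357, 1.029, -1.189]
contact_force: [-0.3, -0.9, -4.0]
grip_width: 0.011
```

```bash
python3 - <<'E'
from st import *
rep()
E
```

```text
t 16.4 carrier rack mm [-34.9  -2.2 226.4] F rack [-0.87  0.41 -3.97] mom [ 0.37 -0.07 -0.06] g 0.011 fixrot [-0.11  0.08 -0.  ]
```

Emit:
{"fn": "jog_arm", "kwargs": {"motion": [[0,[0,0.0004,0],[0,0,0]],[0,[0,0,0],[0,0,0]],[0,[-0.003,0,0],[0,0,0]],[0,[-0.003,0,0],[0,0,0]],[0,[-0.003,0,0],[0,0,0]],[0,[-0.003,0,0],[0,0,0]]]}}

```text
clock: 16.9
tcp_pos: [0.588, 0.1127, 0.2416]
orientation: [-1.357, 1.029, -1.19]
contact_force: [-3.4, -1.2, -0.6]
grip_width: 0.0109
```

```bash
python3 - <<'E'
from st import *
rep()
f=r.grab_frame("wrist");im=f["image"][:,:,::-1];cv2.imwrite("pics/w11.png",im)
E
```

```text
t 16.9 carrier rack mm [-23.5  -2.4 224.9] F rack [-0.66  3.54 -0.61] mom [ 0.82  0.1  -0.1 ] g 0.0109 fixrot [-0.13  0.05  0.03]
```

View pics/w11.png

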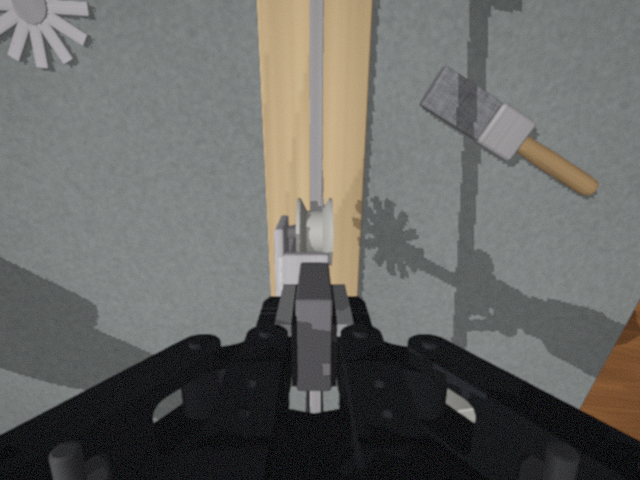

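Emit:
{"fn": "jog_arm", "kwargs": {"motion": [[0,[-0.003,0,-0.0006],[0,0,0]],[0,[-0.003,0,0],[0,0,0]],[0,[-0.003,0,0],[0,0,0]],[0,[-0.003,0,0],[0,0,0]],[0,[-0.003,0,0],[0,0,0]],[0,[0,0,0],[0,0,0]]]}}

```text
clock: 17.45
tcp_pos: [0.5854, 0.1287, 0.2397]
orientation: [-1.355, 1.028, -1.188]
contact_force: [0.8, 0.5, -4.2]
grip_width: 0.011
```

```bash
python3 - <<'E'
from st import *
rep()
f=r.grab_frame("scene");im=f["image"][:,:,::-1]
cv2.imwrite("pics/s12.png",cv2.resize(im[150:290,290:470],None,fx=4,fy=4,interpolation=2))
E
```

```text
t 17.45 carrier rack mm [ -7.2  -2.2 223. ] F rack [ 0.41 -0.84 -4.2 ] mom [-0.11 -0.28 -0.04] g 0.011 fixrot [-0.2   0.15 -0.06]
```

View pics/s12.png

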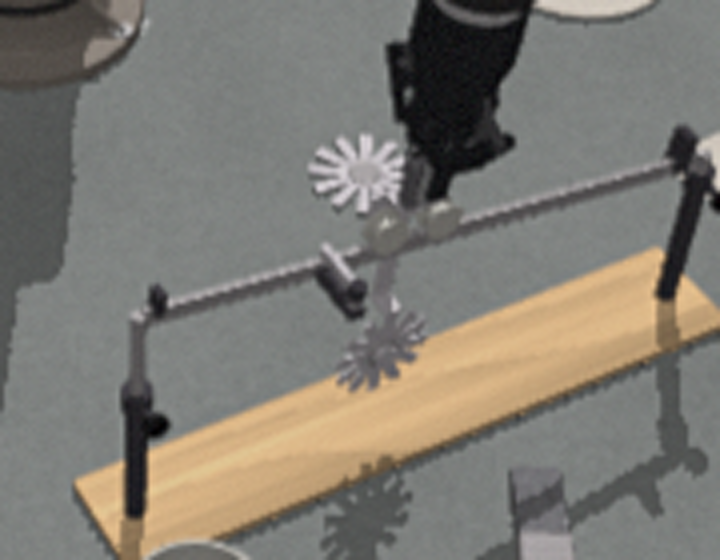

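The gate has closed behind the carrier (arm at 340,280). I'll move to x ≈ +5 mm, reload lightly, and then release.

Emit:
{"fn": "jog_arm", "kwargs": {"motion": [[0,[-0.004,0.0002,0],[0,0,0]],[0,[-0.004,0.0002,0],[0,0,0]],[0,[-0.004,0.0001,0],[0,0,0]],[0,[0,0,0],[0,0,0]],[0,[0,0,0],[0,0,0]]], "force": 20}}

```text
clock: 17.92
tcp_pos: [0.5837, 0.1399, 0.2381]
orientation: [-1.355, 1.028, -1.189]
contact_force: [-0.6, 1.2, 1.6]
grip_width: 0.0114
```

```bash
python3 - <<'E'
from st import *
rep()
E
```

```text
t 17.9167 carrier rack mm [  4.2  -2.3 221.5] F rack [1.23 0.39 1.58] mom [-0.01 -0.4  -0.02] g 0.0114 fixrot [-0.22  0.12 -0.03]
```

Emit:
{"fn": "jog_arm", "kwargs": {"motion": [[1,[0,0,0],[0,0,0]],[1,[0,0,0],[0,0,0]],[1,[0,0,0],[0,0,0]],[1,[0,0,0],[0,0,0]],[1,[0,-0.01,0],[0,0,0]],[1,[0,-0.02,0],[0,0,0]],[1,[0,-0.025,0],[0,0,0]],[1,[0,-0.025,0],[0,0,0]]]}}

```text
clock: 18.58
tcp_pos: [0.5816, 0.1487, 0.3185]
orientation: [-1.357, 1.029, -1.189]
contact_force: [-0.3, -0.2, 0.2]
grip_width: 0.0854
```

```bash
python3 - <<'E'
from st import *
o,p,M=rep()
f=r.grab_frame("scene");im=f["image"][:,:,::-1]
cv2.imwrite("pics/s13.png",cv2.resize(im[150:290,290:490],None,fx=4,fy=4,interpolation=2))
E
```

```text
t 18.5833 carrier rack mm [ 13.1  -1.4 301.9] F rack [-0.18  0.3   0.21] mom [-0.03 -0.11 -0.03] g 0.0854 fixrot [-0.11  0.08  0.01]
```

View pics/s13.png

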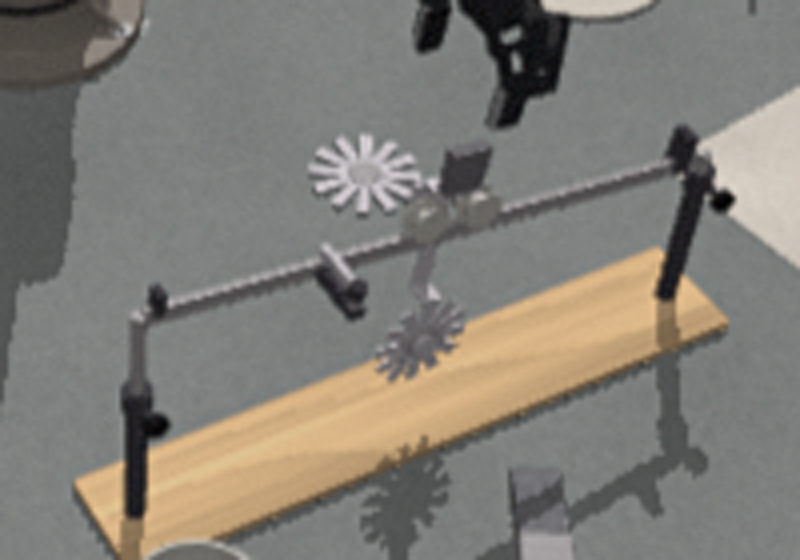

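It is released and rolling (carrier at 450,215) with the gate closed. I'll back the gripper away and wait.

Emit:
{"fn": "jog_arm", "kwargs": {"motion": [[1,[0,-0.03,0],[0,0,0]],[1,[0,-0.02,0],[0,0,0]],[1,[0,0,0],[0,0,0]],[1,[0,0,0],[0,0,0]],[1,[0,0,0],[0,0,0]],[1,[0,0,0],[0,0,0]],[1,[0,0,0],[0,0,0]],[1,[0,0,0],[0,0,0]],[1,[0,0,0],[0,0,0]],[1,[0,0,0],[0,0,0]]]}}

```text
clock: 19.47
tcp_pos: [0.5808, 0.1546, 0.3664]
orientation: [-1.357, 1.029, -1.189]
contact_force: [-0.5, -0.0, 0.3]
grip_width: 0.085
```

Emit:
{"fn": "jog_arm", "kwargs": {"motion": [[1,[0,0,0],[0,0,0]],[1,[0,0,0],[0,0,0]],[1,[0,0,0],[0,0,0]],[1,[0,0,0],[0,0,0]],[1,[0,0,0],[0,0,0]],[1,[0,0,0],[0,0,0]],[1,[0,0,0],[0,0,0]],[1,[0,0,0],[0,0,0]],[1,[0,0,0],[0,0,0]],[1,[0,0,0],[0,0,0]]]}}

```text
clock: 20.3
tcp_pos: [0.5809, 0.1546, 0.3668]
orientation: [-1.356, 1.029, -1.189]
contact_force: [0.1, 0.5, -0.6]
grip_width: 0.0855
```

Emit:
{"fn": "jog_arm", "kwargs": {"motion": [[1,[0,0,0],[0,0,0]],[1,[0,0,0],[0,0,0]],[1,[0,0,0],[0,0,0]],[1,[0,0,0],[0,0,0]],[1,[0,0,0],[0,0,0]],[1,[0,0,0],[0,0,0]],[1,[0,0,0],[0,0,0]],[1,[0,0,0],[0,0,0]],[1,[0,0,0],[0,0,0]],[1,[0,0,0],[0,0,0]]]}}

```text
clock: 21.13
tcp_pos: [0.5809, 0.1546, 0.3668]
orientation: [-1.356, 1.029, -1.189]
contact_force: [-0.1, -0.5, 0.2]
grip_width: 0.0854
```

```bash
cat > chk.py <<'E'
import sys
from st import *
rep()
f=r.grab_frame("scene");im=f["image"][:,:,::-1]
cv2.imwrite(f"pics/{sys.argv[1]}.png",cv2.resize(im[150:290,290:490],None,fx=4,fy=4,interpolation=2))
for n in ("scene","top"):
    g=f if n=="scene" else r.grab_frame(n)
    p=(cloud(g)-orr)@Rr
    # above rail: tab, expected 22..62 above origin
    h=p[...,2]-(.207-.1228*p[...,0]+.005+.010)
    m=(h>.045)&(h<.068)&(abs(p[...,1])<.015)&(p[...,0]>0)&(p[...,0]<.3)
    t=p[m];print(n,len(t),t.mean(0).round(4) if len(t) else "", np.percentile(t[:,0],[2,98]).round(4) if len(t) else "")
E
python3 chk.py s14
```

```text
t 21.1333 carrier rack mm [ 19.1  -1.6 350.1] F rack [-0.49  0.2   0.22] mom [-0.01 -0.15  0.03] g 0.0854 fixrot [-0.15  0.07  0.01]
scene 76 [1.283e-01 2.000e-04 2.621e-01] [0.1137 0.1487]
top 0
```

View pics/s14.png

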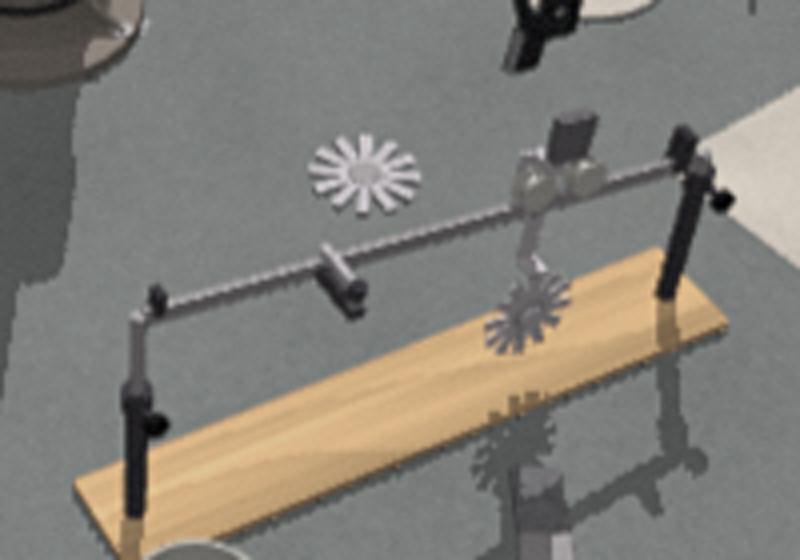

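It is still rolling slowly, at x ≈ 0.12. I'll wait.

Emit:
{"fn": "jog_arm", "kwargs": {"motion": [[1,[0,0,0],[0,0,0]],[1,[0,0,0],[0,0,0]],[1,[0,0,0],[0,0,0]],[1,[0,0,0],[0,0,0]],[1,[0,0,0],[0,0,0]],[1,[0,0,0],[0,0,0]],[1,[0,0,0],[0,0,0]],[1,[0,0,0],[0,0,0]],[1,[0,0,0],[0,0,0]],[1,[0,0,0],[0,0,0]]]}}

```text
clock: 22.07
tcp_pos: [0.5809, 0.1546, 0.3668]
orientation: [-1.356, 1.029, -1.189]
contact_force: [0.4, 0.1, -0.1]
grip_width: 0.0858
```

Emit:
{"fn": "jog_arm", "kwargs": {"motion": [[1,[0,0,0],[0,0,0]],[1,[0,0,0],[0,0,0]],[1,[0,0,0],[0,0,0]],[1,[0,0,0],[0,0,0]],[1,[0,0,0],[0,0,0]],[1,[0,0,0],[0,0,0]],[1,[0,0,0],[0,0,0]],[1,[0,0,0],[0,0,0]],[1,[0,0,0],[0,0,0]],[1,[0,0,0],[0,0,0]]]}}

```text
clock: 22.9
tcp_pos: [0.5809, 0.1547, 0.3668]
orientation: [-1.356, 1.029, -1.189]
contact_force: [-0.2, -1.1, 0.8]
grip_width: 0.085
```

Emit:
{"fn": "jog_arm", "kwargs": {"motion": [[1,[0,0,0],[0,0,0]],[1,[0,0,0],[0,0,0]],[1,[0,0,0],[0,0,0]],[1,[0,0,0],[0,0,0]],[1,[0,0,0],[0,0,0]],[1,[0,0,0],[0,0,0]],[1,[0,0,0],[0,0,0]],[1,[0,0,0],[0,0,0]],[1,[0,0,0],[0,0,0]],[1,[0,0,0],[0,0,0]]]}}

```text
clock: 23.73
tcp_pos: [0.5808, 0.1547, 0.3668]
orientation: [-1.356, 1.029, -1.189]
contact_force: [1.0, -0.1, 0.4]
grip_width: 0.0853
```

```bash
python3 chk.py s15
```

```text
t 23.7333 carrier rack mm [ 19.1  -1.5 350.1] F rack [-0.26 -0.95  0.43] mom [-0.07 -0.09 -0.  ] g 0.0853 fixrot [-0.15  0.07  0.  ]
scene 74 [0.2013 0.0009 0.2529] [0.1843 0.2206]
top 80 [0.2065 0.0064 0.2562] [0.1904 0.2244]
```

View pics/s15.png

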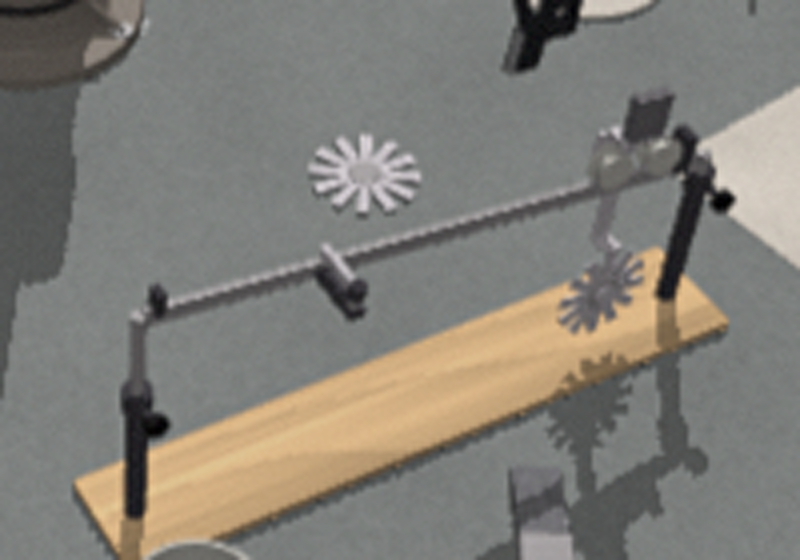

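Emit:
{"fn": "jog_arm", "kwargs": {"motion": [[1,[0,0,0],[0,0,0]],[1,[0,0,0],[0,0,0]],[1,[0,0,0],[0,0,0]],[1,[0,0,0],[0,0,0]],[1,[0,0,0],[0,0,0]],[1,[0,0,0],[0,0,0]],[1,[0,0,0],[0,0,0]],[1,[0,0,0],[0,0,0]],[1,[0,0,0],[0,0,0]],[1,[0,0,0],[0,0,0]]]}}

```text
clock: 24.67
tcp_pos: [0.5809, 0.1546, 0.3668]
orientation: [-1.356, 1.029, -1.189]
contact_force: [0.1, -0.7, -0.6]
grip_width: 0.0853
```

Emit:
{"fn": "jog_arm", "kwargs": {"motion": [[1,[0,0,0],[0,0,0]],[1,[0,0,0],[0,0,0]],[1,[0,0,0],[0,0,0]],[1,[0,0,0],[0,0,0]],[1,[0,0,0],[0,0,0]],[1,[0,0,0],[0,0,0]],[1,[0,0,0],[0,0,0]],[1,[0,0,0],[0,0,0]],[1,[0,0,0],[0,0,0]],[1,[0,0,0],[0,0,0]]]}}

```text
clock: 25.5
tcp_pos: [0.5809, 0.1547, 0.3668]
orientation: [-1.356, 1.029, -1.189]
contact_force: [1.1, -0.4, -0.8]
grip_width: 0.0859
```

```bash
python3 chk.py s16; python3 - <<'E'
from h import *
from bench import r
f=r.grab_frame("wrist");cv2.imwrite("pics/w16.png",f["image"][:,:,::-1])
E
```

```text
t 25.5 carrier rack mm [ 19.1  -1.6 350.1] F rack [-0.51 -1.02 -0.78] mom [-0.04 -0.14 -0.05] g 0.0859 fixrot [-0.15  0.07  0.01]
scene 71 [0.2018 0.0013 0.2527] [0.1861 0.2208]
top 79 [0.206  0.0062 0.2557] [0.1907 0.2246]
```

View pics/w16.png

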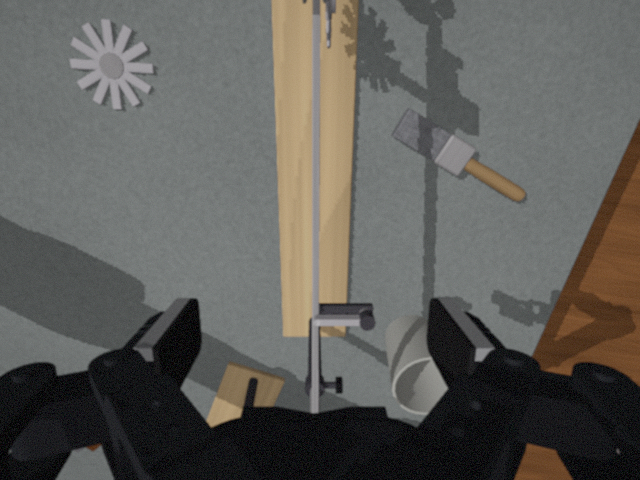

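```bash
python3 -c "
from bench import r
print(r.hand_in())"
```

```text
the job is handed in; nothing more can be done
None
```

I took the carrier off the parking stand, hooked it over the rail head with its side plate towards the robot, and lowered it by feel until it sat on the rail. I kept hold through the gate and let go at rack x ≈ +4 mm. It rolled down by itself to the end stop, and I handed in at 25.5 s.

**Last checks**
- **At rest:** two looks 1.8 s apart put the grip tab in the same place to within about 1 mm. Allowing for the slope, the carrier's origin is at x ≈ 195–200 mm; the target is 202 ± 12 mm.
- **Gate and gripper:** the gate is closed, and the gripper is well above and clear of everything. I saw none of the other things shifted, but I did not measure their positions.
- **Force on the rail:** I estimated at most about 9 N between moves. The load wandered between roughly 0 and 9 N during the push.

**What disagreed or went wrong**
- **First grasp missed:** the fingertips stood about 13–15 mm behind the reported TCP when shut, not 19 mm ahead as the text says. The first close landed on top of the tab and tipped the carrier about 5° on the stand. I went about 33 mm deeper and the second grasp held.
- **Camera disagreement:** the scene and top cameras differ by about 5 mm on where the carrier rests, in both x and y.
- **Sideways lean:** the carrier hangs with a slight lean towards the robot. I estimate its total tilt at about 0.15 rad, against the 0.2 limit.
- **Rolling speed:** it rolled more slowly than the 0.1–0.2 m/s stated, averaging about 0.04 m/s early on.

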